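Load and fire the ferrite-core bonding clamp

TASK

Make up a core stack in the spring clamp jig: pull the sprung clamp arm back until its sear catches and holds it, take the brass collar off the mandrel, slide every ferrite core ring on the bench over the mandrel and put the collar back on top of them. Then, with the arm still held back, press the trigger so that the arm snaps down and clamps the collar and the cores flat on the mandrel. Leave the other things on the bench where they are.

Things in the scene. Friction and masses are not known exactly. Their poses are not given: they have to be found in the camera images.
- jig: the clamp jig: aluminium base plate 12 mm thick, fixed on the blue mat (top of the mat at z = 0.002). Origin: on the mandrel's axis at the underside of the base; z up; the arm's hinge lies along its +x. The base reaches from x = -70 to 165 and y = -50 to 50 mm, with a lug out to y = -136 under the trigger; hinge brackets at x = 88 to 132 mm, 78 mm high. It does not move
- mandrel_base (a point): foot of the mandrel: the point on its axis on top of the base plate, where the lowest ring rests. The mandrel is an upright steel shaft of 14 mm diameter with a tapered tip
- mandrel_top (a point): tip of the mandrel, 59 mm above mandrel_base; the tip tapers to 7 mm diameter over the last 6 mm
- hinge_axis (a point): middle of the clamp arm's hinge, 110 mm along the jig's +x from the mandrel axis and 66 mm above the underside of the base; the hinge line runs along the jig's y
- clamp_arm (a joint): clamp arm angle, rad: 0 level over the mandrel, growing as it is pulled up and back to a stop at 1.85. A damped spring drives it down, 4 to 6 N at the handle. It rests at about -0.27 on the collar alone, about 0.07 higher per core under the collar. Pulled beyond about 1.70 the sear clicks in behind it; let go, it then stays at about 1.65, just past upright, clear of the mandrel
- handle (a point): middle of the arm's grip, a round bar of 12 mm diameter along the jig's y with a black sleeve 46 mm long, 160 mm out from the hinge axis along the arm and 30 mm above it (arm level), 53 mm to the jig's +y side of the arm's mid-plane; moves with the arm. The arm is a steel fork 37 mm wide; its two prongs pass either side of the mandrel and press on the collar by rounded feet
- trigger (a joint): how far the trigger is pressed down, m: 0 up to 0.012. The sear is one piece with it, and also dips and rises again as the arm is cocked. It springs up by itself; pressing takes 2 to 6 N. It frees the arm at about 0.005 to 0.010
- trigger_pad (a point): centre of the top of the trigger's round steel pad, 26 mm diameter, 55 mm above the underside of the base when up, at the jig's -y side, 108 mm along +x and 115 mm to the -y side of the mandrel axis. Pressed straight down
- core0: ferrite core: a plain dark grey ring, outside diameter 36, hole 18, height 8 mm, about 35 g. Origin: centre of its underside, z along its axis; either face may be up. Three to five cores (core0 to core4) are present
- core1: another such core
- core2: another such core
- core3: another such core
- core4: another such core
- collar: brass pressure collar: a plain ring, outside diameter 30, hole 18, height 14 mm, about 50 g. Origin: centre of its underside, z along its axis; either face may be up. At the start it is on the mandrel under the clamp arm
- flux_jar: bystander: small jar, 32 mm diameter, 45 mm high, standing among the cores. Origin: centre of its underside
- tweezers: bystander: steel tweezers 120 mm long, lying flat. Origin: middle of the underside
- circuit_board: bystander: circuit board 60 x 45 mm, lying flat. Origin: middle of the underside
- magnifier: bystander: hand lens of 68 mm diameter with a handle 85 mm long along its -x, lying flat. Origin: centre of the lens, underside

How it is judged:
By the outcome, as a careful person would: the job done as asked, in the order asked, and still so for the second after the job is handed in, with the robot touching nothing.
Of core0, core1, core2, core3, core4 only 3 to 5 are there at a start; the rules pass over those that are not, and their reading is None.
At some moment in a run one of core0, core1, core2, core3, core4 may be knocked a few centimetres aside while the robot is not near it.
Once in a run the grip may slacken for a moment while it holds something.
It also fails if it takes over 210 s, if anything falls off the work surface, if the arm or the gripper's body presses on something with over 40 N, if the wrist force passes 120 N, or if a joint passes its speed limit or range.

ROBOT

A 6-joint arm with a two-finger parallel gripper is mounted at the origin on the work surface. World frame = base frame: x ahead of the robot, y to its left, z up, the work surface at z = 0. Lengths are in m, angles in rad, forces in N, time in s.
With the tool pointing down it reaches from about 0.25 to 0.725 m from the base axis. Payload 4 kg.
Tool frame: the origin (TCP) lies between the finger pads; the fingertips stand 11 mm ahead of it and the grasp point (between the pads) lies 8 mm behind it (bot.tip_extent is the distance from the TCP to the fingertips, in m); z points along the fingers, y is the line along which they close (so a half turn about z gives the same grasp; the last joint's range is limited). The gripper opens to 85 mm and grips with 20 to 120 N. Pads are 22 mm wide; open, the fingers measure 114 mm over their backs; the gripper's body (76 mm by 85 mm) begins 54 mm behind the grasp point. The pads swing forward as they close: fully open they stand 13 mm farther back than shut.
Start: joints at [-1.287, 0.241, 0.005, 1.335, 0, 1.571], TCP at [0.14, -0.48, 0.213] pointing down, gripper open.
Joint ranges: [-2.72, 2.72], [-1.05, 1.87], [-1.09, 1.28], [-1.99, 2.15], [-1.42, 1.44], [-3.14, 3.14]. Speed limits (rad/s): [2.79, 2.79, 3.14, 3.14, 3.14, 3.14].

INTERFACE

Orientations are given as a unit quaternion [x, y, z, w].
In Python, from workcell import bot gives the robot as it stands. The module is installed in compiled form; this text tells all that it offers.
- The arm moves only by the tool drive_tool, never from a script. Its argument "rows" is a list of rows, each an object of numbers: "dx", "dy", "dz": the shift along the tool's x, y, z in units of 50 mm (1.0 is 50 mm); "wx", "wy", "wz": the turn, a rotation vector about the tool's x, y, z in units of 5 degrees (1.0 is 5 degrees); "hand": the finger opening in mm, from 0 to 85.4. A call has 1 to 20 rows; each row is the pose to reach, as a shift and turn from the pose commanded when the call began, along the tool's axes at that moment; what a row does not reach only later rows make up. A row lasts 1/10 s, in which the tool goes at most 50 mm and 8.59 degrees, less where a joint would pass 70% of its speed; a pose out of reach is approached as far as the arm can. A call with a gripper value outside its range is refused whole. The fingers move at their own pace and stop on an object; the grip force is fixed at half the most. Time passes only in rows, so rows that repeat a pose let the fingers close. It gives the time, the measured TCP pose, the force, the opening and the grip force at its end, in the units of the state.
- bot.get_obs(): the state, without advancing time (a new reading comes with each control period).
- bot.camera(name): name is "side" or "top"; returns the picture (420x560x3 uint8, red, green, blue); there is no depth.
- bot.get_calibration(name): a dict with "vfov" (degrees; the focal length in pixels is half the picture's height over the tangent of half this angle, whatever the lens; pixels are square), "cx", "cy" (the principal point, pixels), "origin" and "rotation" of the camera in the world. Camera axes: x right, y up, looking along -z (the intrinsics and any distortion apply to the point x, -y, -z); pixel columns grow to the right and rows downward; lengths in m; the calibration is good to about 2 mm. A picture is of the moment at which its call begins. get_calibration takes no time and is no camera call.
- bot.job_done(): hands the job in; it is judged then, once.
Trained networks look in the newest picture that a camera, given by its name, has taken for a name from the list of things; names that differ only in an ending like _2 or _b are one class to them, and where a whole thing is asked for, a point or a joint stands for the part that bears it (a point fixed in the world has none). Each returns a list of dicts, best first, with "score" (0 to 1); they miss things now and then, are a little off and sometimes report something else, mostly with a low value. They report only what shows in the picture. A call takes as long as a camera call.
- bot.look_for(camera, thing): "extent" ([centre column, centre row, width, height] in pixels, round what is visible of it).
- bot.outline_of(camera, thing): "region" (420x560 bool, what is visible of it) and "extent" ([centre column, centre row, width, height] in pixels, round what is visible of it).
The state is a dict: "clock": time; "joint_pos": joint angles; "joint_vel": joint speeds; "tau": joint torques, N m; "eef_pos": TCP position; "tool_rot": TCP orientation; "ft_force": force on the tool from outside, world axes, zero at the start; "ft_torque": the same for the moment, N m; "grip_width": finger opening in m; "grasp_force": force on a finger pad.
Only numpy, scipy, OpenCV 4.12 (cv2) and the standard library are available. Lean on these libraries where they do the work, as an engineer would, in place of code of your own. Each camera call takes 0.05 s, during which the arm holds its last target. There are 200 camera calls.

## Working session

There is one attempt and no reset: what is moved stays moved. The work goes in short steps, Python scripts to look and compute and a tool call to move; the robot and the scene stay as the last step left them, time stands still between calls to the robot, and variables do not carry over. Pictures are saved under pics/ and viewed, at most 14 in all, crops included, and the job is handed in when it is done.

Besides the shell and the picture viewer there is one more tool, called after ">>>" by a JSON object that holds its "op" and its "data", one argument or row to a line. drive_tool: Moves the arm, as the interface text tells. Its arguments: {"type":"object","properties":{"rows":{"type":"array","items":{"type":"object","properties":{"dx":{"type":"number"},"dy":{"type":"number"},"dz":{"type":"number"},"wx":{"type":"number"},"wy":{"type":"number"},"wz":{"type":"number"},"hand":{"type":"number"}}}}},"required":["rows"]}

```bash
mkdir -p pics; cat > h.py <<'E'
import numpy as np, cv2
from workcell import bot
from scipy.spatial.transform import Rotation as R
def cam(n):
    c=bot.get_calibration(n); f=210/np.tan(np.radians(c['vfov'])/2); return c,f
def ray(n,u,v):
    c,f=cam(n); d=np.array([(u-c['cx'])/f,-(v-c['cy'])/f,-1.]); return np.array(c['origin']),np.array(c['rotation'])@d
def atz(n,u,v,z):
    o,d=ray(n,u,v); return o+d*(z-o[2])/d[2]
def proj(n,p):
    c,f=cam(n); q=np.array(c['rotation']).T@(np.array(p)-c['origin']); return np.array([c['cx']+f*q[0]/-q[2], c['cy']-f*q[1]/-q[2]])
def snap(n,name):
    im=bot.camera(n); cv2.imwrite(f'pics/{name}.png',im[:,:,::-1]); return im
E
python3 - <<'E'
from h import *
for n in ('top','side'):
    print(bot.get_calibration(n)); snap(n,n+'0')
for t in ['jig','collar','core0','flux_jar','tweezers','circuit_board','magnifier','handle','trigger_pad','mandrel_top']:
    for n in ('top','side'):
        print(t,n,[(np.round(d['extent']).tolist(),round(d['score'],2)) for d in bot.look_for(n,t)][:7])
print(bot.get_obs())
E
```

```text
{'vfov': 54.79767777749942, 'cx': 280.6855687864597, 'cy': 207.00105650822024, 'origin': array([ 0.36777724, -0.02448717,  1.19108988]), 'rotation': array([ 0.0777542 , -0.06989487, -0.66423823,  0.74017333])}
{'vfov': 56.268252192173975, 'cx': 280.76513864138167, 'cy': 209.26510581421786, 'origin': array([ 0.36336582, -0.82460533,  0.84313106]), 'rotation': array([ 0.40665947, -0.04846267, -0.11606394,  0.90488044])}
jig top [([244.0, 236.0, 91.0, 83.0], 0.9)]
jig side []
collar top []
collar side []
core0 top [([325.0, 209.0, 13.0, 13.0], 0.52), ([375.0, 215.0, 10.0, 10.0], 0.52)]
core0 side [([311.0, 259.0, 11.0, 6.0], 0.58), ([330.0, 298.0, 12.0, 14.0], 0.52), ([258.0, 324.0, 13.0, 11.0], 0.47), ([230.0, 163.0, 14.0, 6.0], 0.44)]
flux_jar top [([351.0, 241.0, 10.0, 13.0], 0.47), ([243.0, 237.0, 88.0, 83.0], 0.25)]
flux_jar side [([278.0, 214.0, 5.0, 20.0], 0.71), ([293.0, 283.0, 13.0, 20.0], 0.51)]
tweezers top [([411.0, 254.0, 3.0, 40.0], 0.43)]
tweezers side [([302.0, 349.0, 55.0, 17.0], 0.71)]
circuit_board top [([340.0, 177.0, 19.0, 20.0], 0.72)]
circuit_board side [([354.0, 
[... 544 characters left out ...]
)]
{'clock': 1.1, 'joint_pos': array([-1.28699779e+00,  2.40597555e-01,  4.99233058e-03,  1.33518151e+00,
        3.33284957e-05,  1.57078522e+00]), 'joint_vel': array([-0.00045049,  0.00076306, -0.00045046,  0.00032237,  0.00092626,
       -0.00143864]), 'tau': array([ 1.73812001e-03, -3.72221017e+01,  2.52696079e+01,  1.35260310e-03,
        8.34882712e-05, -1.05555287e-05]), 'eef_pos': array([ 0.14001338, -0.47999965,  0.21300475]), 'tool_rot': array([9.89948395e-01, 1.41429047e-01, 1.71752458e-05, 2.39280709e-06]), 'ft_force': array([-0.04183597,  0.60366061,  0.27727746]), 'ft_torque': array([-0.0010782 , -0.00120737, -0.08153373]), 'grasp_force': 0.0, 'grip_width': 0.08538302750052376}
```

```bash
python3 -c "
import cv2,numpy as np
a=cv2.imread('pics/top0.png');b=cv2.imread('pics/side0.png')
cv2.imwrite('pics/t1.png',cv2.resize(a,(784,588)));cv2.imwrite('pics/s1.png',cv2.resize(b,(784,588)))"
```

```text
(no output)
```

View pics/t1.png

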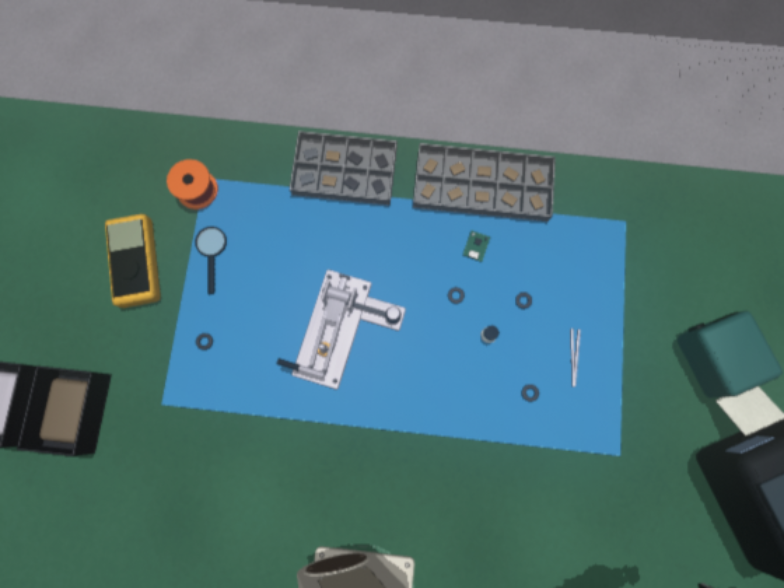

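View pics/s1.png

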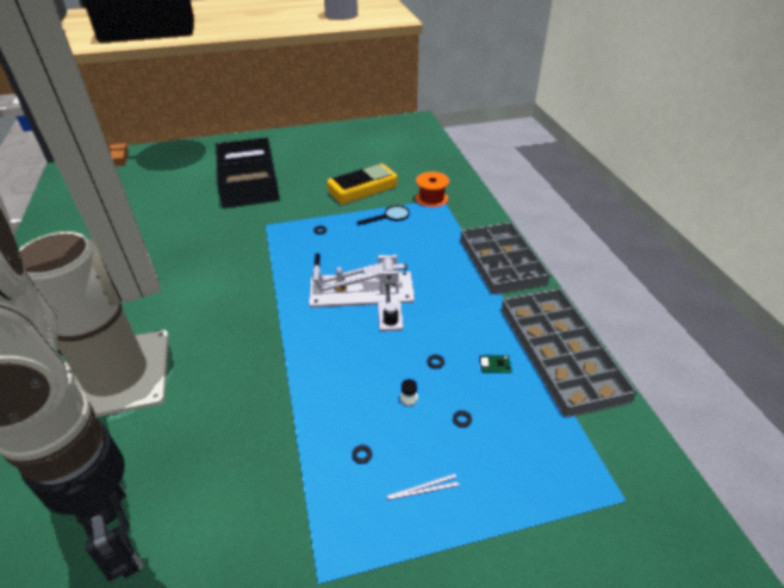

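```bash
sed -i "s/np.array(c\['rotation'\])/R.from_quat(c['rotation']).as_matrix()/g" h.py
python3 - <<'E'
from h import *
a=cv2.imread('pics/top0.png')[185:285,190:295];b=cv2.imread('pics/side0.png')[175:240,215:300]
a=cv2.resize(a,None,fx=5.7,fy=5.7,interpolation=cv2.INTER_CUBIC);b=cv2.resize(b,None,fx=7,fy=7,interpolation=cv2.INTER_CUBIC)
cv2.imwrite('pics/ca.png',a);cv2.imwrite('pics/cb.png',b);print(a.shape,b.shape)
for u,v in [(456,296),(524,300),(530,393),(204,341),(323,349),(340,290),(392,315)]: print(atz('top',u/1.4,v/1.4,.01).round(3))
for u,v in [(436,361),(462,419),(362,454),(320,230)]: print(atz('side',u/1.4,v/1.4,.01).round(3))
E
```

```text
(570, 598, 3) (455, 595, 3)
[ 0.618 -0.132  0.01 ]
[ 0.625 -0.276  0.01 ]
[ 0.433 -0.3    0.01 ]
[0.466 0.383 0.01 ]
[0.476 0.134 0.01 ]
[0.605 0.114 0.01 ]
[ 0.563 -0.001  0.01 ]
[ 0.624 -0.136  0.01 ]
[ 0.627 -0.281  0.01 ]
[ 0.436 -0.305  0.01 ]
[0.469 0.374 0.01 ]
```

View pics/ca.png

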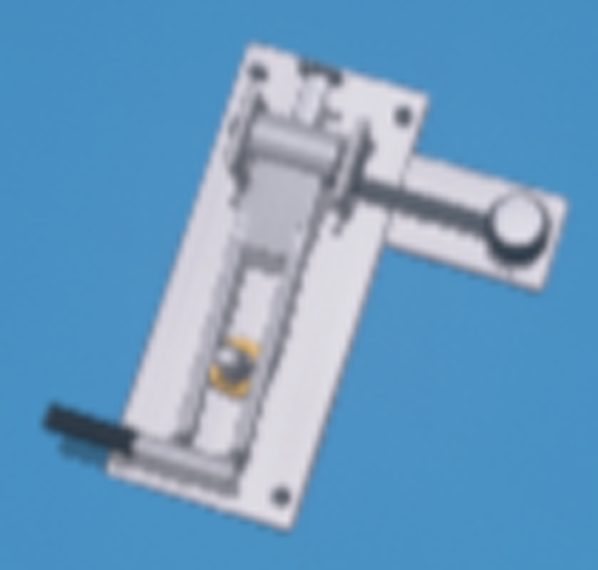

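View pics/cb.png

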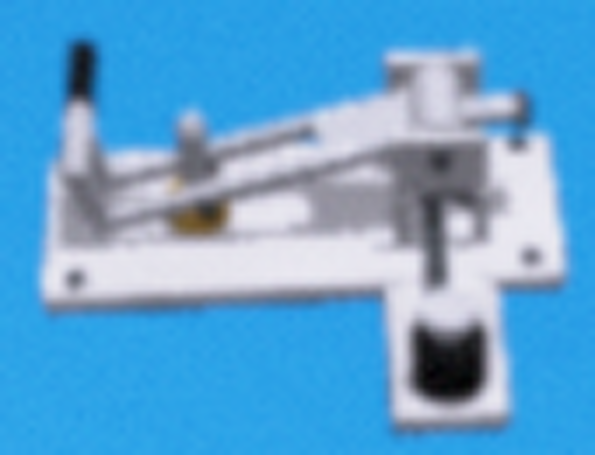

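```bash
cat > fit.py <<'E'
from h import *
from scipy.optimize import least_squares
T=[((165,50,12),(252,42)),((165,-50,12),(428,95)),((-70,-50,12),(293,524)),((-70,50,12),(110,466)),((0,0,71),(235,355)),((108,-115,55),(518,218)),((None),(566,203)),((None),(543,288))]
T=[t for t in T if t[0]]+[]
S=[((-70,-50,12),(45,292)),((165,-50,12),(563,276)),((165,50,12),(548,135)),((0,0,71),(192,115)),((108,-115,55),(448,300))]
def w(p,q):
    c,s=np.cos(p[2]),np.sin(p[2]); x,y,z=np.array(q)/1000; return [p[0]+c*x-s*y,p[1]+s*x+c*y,z+.002]
def res(p,A,n):
    return np.concatenate([proj(n,w(p,q))-((np.array([190,185])+np.array(u)/5.7-.4) if n=='top' else (np.array([215,175])+np.array(u)/7-.4)) for q,u in A])
for A,n in ((T,'top'),(S,'side')):
    r=least_squares(res,[.47,.13,-.1],args=(A,n)); print(n,r.x.round(4),r.fun.round(1).reshape(-1,2).tolist())
E
cat > cores.py <<'E'
from h import *
def cores(n,im,guess,z=.006):
    out=[]
    for g in guess:
        u,v=proj(n,[g[0],g[1],z]); u0,v0=int(u)-14,int(v)-14
        p=im[v0:v0+29,u0:u0+29].astype(float)
        wt=np.clip((p[:,:,2].max()-0*p[:,:,2])-p[:,:,2]-40,0,60)  # blue deficit
        yy,xx=np.mgrid[0:29,0:29]; wt[(xx-14)**2+(yy-14)**2>11**2]=0
        cu,cv=(wt*xx).sum()/wt.sum()+u0,(wt*yy).sum()/wt.sum()+v0
        out.append((atz(n,cu,cv,z)[:2].round(4).tolist(),round(wt.sum()/60)))
    return out
E
python3 fit.py; python3 - <<'E'
from cores import *
G=[(.618,-.132),(.625,-.276),(.433,-.30),(.466,.383)]
for n in('top','side'):
    print(cores(n,cv2.imread(f'pics/{n}0.png')[:,:,::-1],G))
E
```

```text
top [ 0.4777  0.1284 -0.1837] [[-0.2, -0.6], [0.9, -0.5], [0.4, 0.8], [-0.6, 0.8], [-0.9, -0.3], [0.5, -0.3]]
side [ 0.479   0.1301 -0.2001] [[-0.6, 0.2], [0.6, -0.5], [0.3, -0.6], [-0.1, -0.2], [-0.3, 0.8]]
[([0.6216, -0.1314], 65), ([0.6259, -0.2754], 76), ([0.4339, -0.3003], 85), ([0.4664, 0.3846], 84)]
[([0.623, -0.133], 97), ([0.6276, -0.2767], 122), ([0.4357, -0.302], 139), ([0.4681, 0.4046], 77)]
```

```bash
cat >> h.py <<'E'
P=[.478,.129,-.19]
def jw(x,y,z,P=None):
    P=P or globals()['P']; c,s=np.cos(P[2]),np.sin(P[2]); return np.array([P[0]+c*x-s*y,P[1]+s*x+c*y,z+.002])
def down(yaw): return R.from_quat([np.cos(yaw/2),np.sin(yaw/2),0,0])
def go(p,rot=None,base=None):
    o=bot.get_obs(); b=base or (o['eef_pos'],R.from_quat(o['tool_rot'])); rot=rot or b[1]
    d=b[1].inv().apply(np.array(p)-b[0])/.05; w=np.degrees((b[1].inv()*rot).as_rotvec())/5
    return d.round(2).tolist(),w.round(2).tolist()
def handle(th): a=.185+th; return jw(.110-.1628*np.cos(a),.058,.066+.1628*np.sin(a))
E
python3 - <<'E'
from h import *
for y in (.03,.053,.076):
    p=jw(-.052,y,.052); print(p.round(3),((proj('top',p)-[190,185]+.4)*5.7).round(0),((proj('side',p)-[215,175]+.4)*7).round(0))
h=handle(-.27); print(h); 
print(go([h[0],h[1],.25],down(1.38)), np.degrees(R.from_quat(bot.get_obs()['tool_rot']).inv().as_rotvec()))
E
```

```text
[0.433 0.168 0.054] [141. 441.] [ 79. 112.]
[0.437 0.191 0.054] [ 97. 427.] [82. 80.]
[0.441 0.213 0.054] [ 53. 413.] [84. 50.]
[0.43768118 0.19581699 0.05417866]
([9.5, -11.31, -0.74], [0.0, -0.0, -12.56]) [-1.78190440e+02 -2.54571897e+01 -3.09153953e-03]
```

>>> {"op": "drive_tool", "data": {
  "rows": [
    {"dx": 3, "dy": -4, "dz": -0.74, "wz": -4, "hand": 50},
    {"dx": 3, "dy": -4, "dz": -0.74, "wz": -4, "hand": 50},
    {"dx": 3, "dy": -4, "dz": -0.74, "wz": -4, "hand": 50},
    {"dx": 6, "dy": -8, "dz": -0.74, "wz": -8, "hand": 50},
    {"dx": 6, "dy": -8, "dz": -0.74, "wz": -8, "hand": 50},
    {"dx": 6, "dy": -8, "dz": -0.74, "wz": -8, "hand": 50},
    {"dx": 6, "dy": -8, "dz": -0.74, "wz": -8, "hand": 50},
    {"dx": 6, "dy": -8, "dz": -0.74, "wz": -8, "hand": 50},
    {"dx": 9.5, "dy": -11.31, "dz": -0.74, "wz": -12.56, "hand": 50},
    {"dx": 9.5, "dy": -11.31, "dz": -0.74, "wz": -12.56, "hand": 50},
    {"dx": 9.5, "dy": -11.31, "dz": -0.74, "wz": -12.56, "hand": 50},
    {"dx": 9.5, "dy": -11.31, "dz": -0.74, "wz": -12.56, "hand": 50},
    {"dx": 9.5, "dy": -11.31, "dz": -0.74, "wz": -12.56, "hand": 50},
    {"dx": 9.5, "dy": -11.31, "dz": -0.74, "wz": -12.56, "hand": 50},
    {"dx": 9.5, "dy": -11.31, "dz": -0.74, "wz": -12.56, "hand": 50},
    {"dx": 9.5, "dy": -11.31, "dz": -0.74, "wz": -12.56, "hand": 50},
    {"dx": 9.5, "dy": -11.31, "dz": -0.74, "wz": -12.56, "hand": 50}
  ]
}}

```text
invalid input at $.rows[0]: expected keys dx, dy, dz, wx, wy, wz, hand
```

```bash
python3 - <<'E'
from h import *
h=handle(-.27); o=bot.get_obs(); print(o['eef_pos'],o['joint_pos'].round(2),o['ft_force'],go([h[0],h[1],.046],down(1.38)))
E
```

```text
[ 0.14001338 -0.47999965  0.21300475] [-1.29  0.24  0.    1.34  0.    1.57] [-0.04183597  0.60366061  0.27727746] ([9.5, -11.31, 3.34], [0.0, -0.0, -12.56])
```

>>> {"op": "drive_tool", "data": {
  "rows": [
    {"dx": 4, "dy": -5, "dz": -0.74, "wx": 0, "wy": 0, "wz": -5, "hand": 50},
    {"dx": 4, "dy": -5, "dz": -0.74, "wx": 0, "wy": 0, "wz": -5, "hand": 50},
    {"dx": 4, "dy": -5, "dz": -0.74, "wx": 0, "wy": 0, "wz": -5, "hand": 50},
    {"dx": 4, "dy": -5, "dz": -0.74, "wx": 0, "wy": 0, "wz": -5, "hand": 50},
    {"dx": 9.5, "dy": -11.31, "dz": -0.74, "wx": 0, "wy": 0, "wz": -12.56, "hand": 50},
    {"dx": 9.5, "dy": -11.31, "dz": -0.74, "wx": 0, "wy": 0, "wz": -12.56, "hand": 50},
    {"dx": 9.5, "dy": -11.31, "dz": -0.74, "wx": 0, "wy": 0, "wz": -12.56, "hand": 50},
    {"dx": 9.5, "dy": -11.31, "dz": -0.74, "wx": 0, "wy": 0, "wz": -12.56, "hand": 50},
    {"dx": 9.5, "dy": -11.31, "dz": -0.74, "wx": 0, "wy": 0, "wz": -12.56, "hand": 50},
    {"dx": 9.5, "dy": -11.31, "dz": -0.74, "wx": 0, "wy": 0, "wz": -12.56, "hand": 50},
    {"dx": 9.5, "dy": -11.31, "dz": -0.74, "wx": 0, "wy": 0, "wz": -12.56, "hand": 50},
    {"dx": 9.5, "dy": -11.31, "dz": -0.74, "wx": 0, "wy": 0, "wz": -12.56, "hand": 50},
    {"dx": 9.5, "dy": -11.31, "dz": -0.74, "wx": 0, "wy": 0, "wz": -12.56, "hand": 50},
    {"dx": 9.5, "dy": -11.31, "dz": -0.74, "wx": 0, "wy": 0, "wz": -12.56, "hand": 50},
    {"dx": 9.5, "dy": -11.31, "dz": -0.74, "wx": 0, "wy": 0, "wz": -12.56, "hand": 50},
    {"dx": 9.5, "dy": -11.31, "dz": -0.74, "wx": 0, "wy": 0, "wz": -12.56, "hand": 50},
    {"dx": 9.5, "dy": -11.31, "dz": -0.74, "wx": 0, "wy": 0, "wz": -12.56, "hand": 50},
    {"dx": 9.5, "dy": -11.31, "dz": -0.74, "wx": 0, "wy": 0, "wz": -12.56, "hand": 50}
  ]
}}

```text
clock: 2.9
eef_pos: [0.437, 0.1949, 0.2499]
tool_rot: [0.772, 0.636, -0.001, 0.0]
ft_force: [0.2, -0.5, -0.0]
grip_width: 0.0502
grasp_force: 0.0
```

```bash
python3 - <<'E'
from h import *
h=handle(-.27); o=bot.get_obs(); print(o['eef_pos'],o['joint_pos'].round(2),o['ft_force'],go([h[0],h[1],.046],down(1.38)))
E
```

```text
[0.43704676 0.19493312 0.24991442] [ 0.42  0.19  0.03  1.42 -0.    2.18] [ 0.16752203 -0.47842284 -0.04674374] ([0.02, 0.01, 4.08], [-0.01, 0.01, -0.01])
```

>>> {"op": "drive_tool", "data": {
  "rows": [
    {"dx": 0.02, "dy": 0.01, "dz": 1, "wx": 0, "wy": 0, "wz": 0, "hand": 50},
    {"dx": 0.02, "dy": 0.01, "dz": 2, "wx": 0, "wy": 0, "wz": 0, "hand": 50},
    {"dx": 0.02, "dy": 0.01, "dz": 2.7, "wx": 0, "wy": 0, "wz": 0, "hand": 50},
    {"dx": 0.02, "dy": 0.01, "dz": 3.3, "wx": 0, "wy": 0, "wz": 0, "hand": 50},
    {"dx": 0.02, "dy": 0.01, "dz": 3.7, "wx": 0, "wy": 0, "wz": 0, "hand": 50},
    {"dx": 0.02, "dy": 0.01, "dz": 4.08, "wx": 0, "wy": 0, "wz": 0, "hand": 50},
    {"dx": 0.02, "dy": 0.01, "dz": 4.08, "wx": 0, "wy": 0, "wz": 0, "hand": 50},
    {"dx": 0.02, "dy": 0.01, "dz": 4.08, "wx": 0, "wy": 0, "wz": 0, "hand": 50},
    {"dx": 0.02, "dy": 0.01, "dz": 4.08, "wx": 0, "wy": 0, "wz": 0, "hand": 8},
    {"dx": 0.02, "dy": 0.01, "dz": 4.08, "wx": 0, "wy": 0, "wz": 0, "hand": 8},
    {"dx": 0.02, "dy": 0.01, "dz": 4.08, "wx": 0, "wy": 0, "wz": 0, "hand": 8},
    {"dx": 0.02, "dy": 0.01, "dz": 4.08, "wx": 0, "wy": 0, "wz": 0, "hand": 8},
    {"dx": 0.02, "dy": 0.01, "dz": 4.08, "wx": 0, "wy": 0, "wz": 0, "hand": 8},
    {"dx": 0.02, "dy": 0.01, "dz": 4.08, "wx": 0, "wy": 0, "wz": 0, "hand": 8},
    {"dx": 0.02, "dy": 0.01, "dz": 4.08, "wx": 0, "wy": 0, "wz": 0, "hand": 8}
  ]
}}

```text
clock: 4.4
eef_pos: [0.4383, 0.1968, 0.046]
tool_rot: [0.771, 0.637, -0.0, -0.0]
ft_force: [0.4, -0.1, -0.9]
grip_width: 0.0079
grasp_force: 0.0
```

```bash
python3 - <<'E'
from h import *
o=bot.get_obs(); print(o['eef_pos'],o['ft_force'],o['grip_width'],o['grasp_force'])
h0=handle(-.27); b=(o['eef_pos'],R.from_quat(o['tool_rot']))
for th in (-.1,.1,.3,.5,.7,.9,1.1,1.3,1.5,1.6,1.7,1.76,1.8): print(th,go(b[0]+handle(th)-h0)[0],(b[0]+handle(th)-h0).round(3))
E
```

```text
[0.43829955 0.19679124 0.04597181] [ 0.41820901 -0.12171133 -0.86124259] 0.007877127942143488 0.0
-0.1 [-0.0, -0.0, -0.55] [0.438 0.197 0.074]
0.1 [0.0, 0.12, -1.19] [0.444 0.196 0.106]
0.3 [0.0, 0.36, -1.79] [0.456 0.193 0.136]
0.5 [0.0, 0.72, -2.34] [0.474 0.19  0.163]
0.7 [0.0, 1.18, -2.8] [0.496 0.186 0.186]
0.9 [0.0, 1.72, -3.16] [0.523 0.181 0.204]
1.1 [0.0, 2.33, -3.4] [0.553 0.175 0.216]
1.3 [0.0, 2.96, -3.52] [0.584 0.169 0.222]
1.5 [0.0, 3.61, -3.51] [0.616 0.163 0.222]
1.6 [0.0, 3.94, -3.46] [0.632 0.16  0.219]
1.7 [0.0, 4.25, -3.37] [0.647 0.157 0.215]
1.76 [0.0, 4.43, -3.31] [0.656 0.155 0.211]
1.8 [0.0, 4.55, -3.26] [0.662 0.154 0.209]
```

```bash
python3 - <<'E'
from h import *
a=snap('side','s2')[165:250,210:310];b=snap('top','t2')[205:285,180:265]
a=cv2.resize(a,(560,476),interpolation=cv2.INTER_CUBIC)[:,:,::-1];b=cv2.resize(b,(506,476),interpolation=cv2.INTER_CUBIC)[:,:,::-1]
cv2.imwrite('pics/c2.png',np.hstack([a,b])[:, :])
print([proj('side',bot.get_obs()['eef_pos']),proj('top',bot.get_obs()['eef_pos'])])
i=np.hstack([a,b]);cv2.imwrite('pics/c2.png',cv2.resize(i,(800,357)))
E
```

```text
[array([226.6327086 , 186.87893412]), array([205.10749165, 258.99521796])]
```

View pics/c2.png

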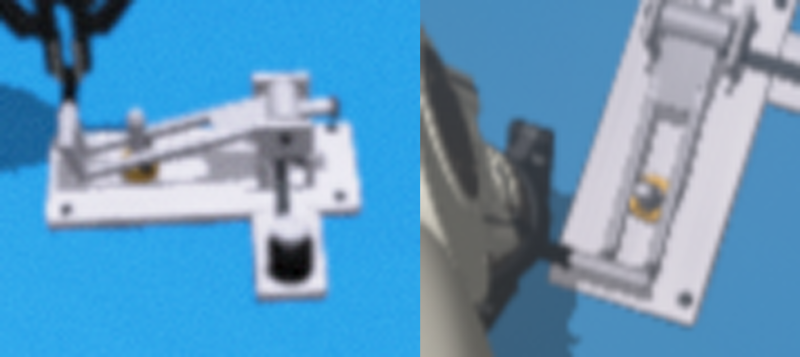

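>>> {"op": "drive_tool", "data": {
  "rows": [
    {"dx": 0, "dy": 0, "dz": -0.15, "wx": 0, "wy": 0, "wz": 0, "hand": 8},
    {"dx": 0, "dy": 0, "dz": -0.3, "wx": 0, "wy": 0, "wz": 0, "hand": 8},
    {"dx": 0, "dy": 0, "dz": -0.45, "wx": 0, "wy": 0, "wz": 0, "hand": 8},
    {"dx": 0, "dy": 0, "dz": -0.6, "wx": 0, "wy": 0, "wz": 0, "hand": 8},
    {"dx": 0, "dy": 0, "dz": -0.6, "wx": 0, "wy": 0, "wz": 0, "hand": 8},
    {"dx": 0, "dy": 0, "dz": -0.6, "wx": 0, "wy": 0, "wz": 0, "hand": 8}
  ]
}}

```text
clock: 5.1
eef_pos: [0.4386, 0.1969, 0.0764]
tool_rot: [0.771, 0.636, 0.0, 0.0]
ft_force: [0.3, -0.5, -0.5]
grip_width: 0.0083
grasp_force: 0.0
```

```bash
python3 - <<'E'
from h import *
a=snap('side','s3')[165:250,210:310];b=snap('top','t3')[205:285,180:265]
a=cv2.resize(a,(560,476),interpolation=cv2.INTER_CUBIC)[:,:,::-1];b=cv2.resize(b,(506,476),interpolation=cv2.INTER_CUBIC)[:,:,::-1]
i=np.hstack([a,b]);cv2.imwrite('pics/c3.png',cv2.resize(i,(800,357)))
E
```

```text
(no output)
```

View pics/c3.png

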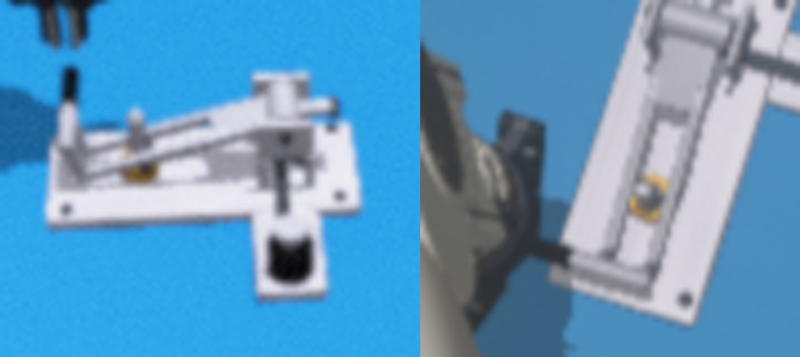

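```bash
python3 - <<'E'
from h import *
o=bot.get_obs(); p=o['eef_pos']
T=R.from_quat(o['tool_rot'])
for n,c in(('side',(210,165)),('top',(180,205))):
  for d in ([0,0,.011],[0,0,-.062],[.038,.04,-.062],[-.038,.04,-.062],[.038,-.04,-.062],[-.038,-.04,-.062]):
    q=(proj(n,p+T.apply(d))-c+.4)*[4.2,4.2]*np.array([1,1]) if n=='side' else (proj(n,p+T.apply(d))-c+.4)*[4.46,4.46]+[420,0]
    print(n,d,q.round())
E
```

```text
side [0, 0, 0.011] [69. 75.]
side [0, 0, -0.062] [59. -4.]
side [0.038, 0.04, -0.062] [114. -35.]
side [-0.038, 0.04, -0.062] [112.  24.]
side [0.038, -0.04, -0.062] [  8. -30.]
side [-0.038, -0.04, -0.062] [ 1. 29.]
top [0, 0, 0.011] [528. 240.]
top [0, 0, -0.062] [505. 230.]
top [0.038, 0.04, -0.062] [467. 145.]
top [-0.038, 0.04, -0.062] [589. 183.]
top [0.038, -0.04, -0.062] [420. 277.]
top [-0.038, -0.04, -0.062] [544. 316.]
```

```bash
python3 - <<'E'
from h import *
o=bot.get_obs(); p=o['eef_pos']; T=R.from_quat(o['tool_rot'])
L=[]
for n,f,c in(('side','s3',(150,100)),('top','t3',(140,190))):
  im=cv2.imread(f'pics/{f}.png'); w=130
  a=cv2.resize(im[c[1]:c[1]+w,c[0]:c[0]+w],(400,400),interpolation=cv2.INTER_CUBIC); k=400/w
  for d,col in (([0,0,.011],(0,0,255)),([0,0,-.062],(0,255,255)),([0,0,-.2],(0,255,0))):
    q=(proj(n,p+T.apply(d))-c+.5)*k; cv2.circle(a,tuple(int(x) for x in q),3,col,-1)
  L.append(a)
cv2.imwrite('pics/c4.png',np.hstack(L)); print(o['joint_pos'])
E
```

```text
[ 4.21913130e-01  3.10815271e-01 -2.79918286e-01  9.80555280e-01
 -6.11997514e-06  2.18365130e+00]
```

View pics/c4.png

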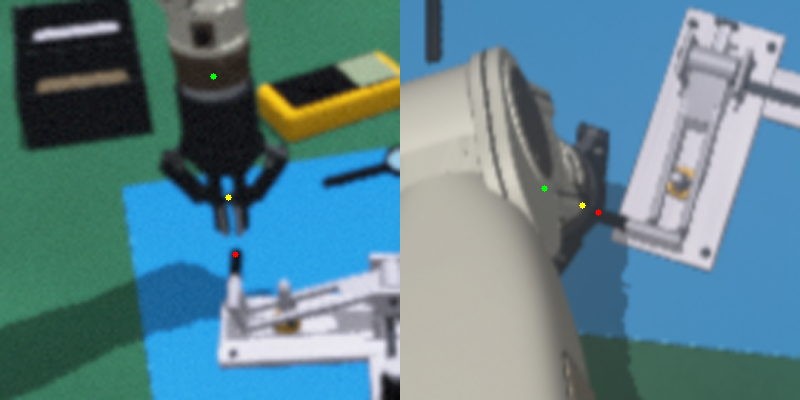

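```bash
python3 - <<'E'
from h import *
print(bot.tip_extent,[x for x in dir(bot) if x[0]!='_'])
L=[]
im=bot.camera('side')
for n in('side','top'):
  for t in ('jig','clamp_arm','handle'):
    print(n,t,[(d['extent'],d['score']) for d in bot.look_for(n,t)][:2])
E
```

```text
0.011 ['Unreachable', 'camera', 'get_calibration', 'get_obs', 'job_done', 'look_for', 'outline_of', 'tip_extent']
side jig [([257.2, 208.8, 73.2, 58.7], 0.73), ([275.1, 154.1, 35.3, 15.7], 0.17)]
side clamp_arm [([258.1, 196.5, 64.1, 27.2], 0.82)]
side handle [([256.6, 197.4, 69.7, 27.1], 0.68)]
top jig [([246.8, 233.5, 81.1, 85.3], 0.61)]
top clamp_arm [([226.8, 232.7, 42.2, 71.3], 0.74)]
top handle [([228.9, 235.3, 47.7, 73.4], 0.8), ([378.7, 280.9, 18.8, 12.9], 0.61)]
```

>>> {"op": "drive_tool", "data": {
  "rows": [
    {"dx": 0, "dy": 0, "dz": 0, "wx": 0, "wy": 0, "wz": 0, "hand": 50},
    {"dx": 0, "dy": 0, "dz": 0, "wx": 0, "wy": 0, "wz": 0, "hand": 50},
    {"dx": 0, "dy": 0, "dz": 0, "wx": 0, "wy": 0, "wz": 0, "hand": 50},
    {"dx": 0, "dy": 0, "dz": 0.3, "wx": 0, "wy": 0, "wz": 0, "hand": 50},
    {"dx": 0, "dy": 0, "dz": 0.6, "wx": 0, "wy": 0, "wz": 0, "hand": 50},
    {"dx": 0, "dy": 0, "dz": 0.7, "wx": 0, "wy": 0, "wz": 0, "hand": 50},
    {"dx": 0, "dy": 0, "dz": 0.7, "wx": 0, "wy": 0, "wz": 0, "hand": 20},
    {"dx": 0, "dy": 0, "dz": 0.7, "wx": 0, "wy": 0, "wz": 0, "hand": 5},
    {"dx": 0, "dy": 0, "dz": 0.7, "wx": 0, "wy": 0, "wz": 0, "hand": 5},
    {"dx": 0, "dy": 0, "dz": 0.7, "wx": 0, "wy": 0, "wz": 0, "hand": 5},
    {"dx": 0, "dy": 0, "dz": 0.7, "wx": 0, "wy": 0, "wz": 0, "hand": 5},
    {"dx": 0, "dy": 0, "dz": 0.7, "wx": 0, "wy": 0, "wz": 0, "hand": 5},
    {"dx": 0, "dy": 0, "dz": 0.7, "wx": 0, "wy": 0, "wz": 0, "hand": 5}
  ]
}}

```text
clock: 6.85
eef_pos: [0.4385, 0.1971, 0.0415]
tool_rot: [0.771, 0.637, 0.0, -0.0]
ft_force: [-2.2, 0.9, 5.6]
grip_width: 0.0048
grasp_force: 2.2
```

>>> {"op": "drive_tool", "data": {
  "rows": [
    {"dx": 0, "dy": 0, "dz": -0.6, "wx": 0, "wy": 0, "wz": 0, "hand": 50},
    {"dx": 0, "dy": 0, "dz": -0.6, "wx": 0, "wy": 0, "wz": 0, "hand": 50},
    {"dx": 0, "dy": 0, "dz": -0.6, "wx": 0, "wy": 0, "wz": 0, "hand": 50},
    {"dx": 0, "dy": 0, "dz": -0.6, "wx": 0, "wy": 0, "wz": 0, "hand": 50},
    {"dx": 0, "dy": 0, "dz": -0.3, "wx": 0, "wy": 0, "wz": 0, "hand": 50},
    {"dx": 0, "dy": 0, "dz": 0.0, "wx": 0, "wy": 0, "wz": 0, "hand": 50},
    {"dx": 0, "dy": 0, "dz": 0.2, "wx": 0, "wy": 0, "wz": 0, "hand": 50},
    {"dx": 0, "dy": 0, "dz": 0.3, "wx": 0, "wy": 0, "wz": 0, "hand": 50},
    {"dx": 0, "dy": 0, "dz": 0.3, "wx": 0, "wy": 0, "wz": 0, "hand": 50}
  ]
}}

```text
clock: 7.75
eef_pos: [0.4375, 0.1964, 0.025]
tool_rot: [0.771, 0.636, -0.001, -0.0]
ft_force: [0.0, -0.1, 0.4]
grip_width: 0.0495
grasp_force: 0.0
```

>>> {"op": "drive_tool", "data": {
  "rows": [
    {"dx": 0, "dy": 0, "dz": 0.1, "wx": 0, "wy": 0, "wz": 0, "hand": 50},
    {"dx": 0, "dy": 0, "dz": 0.1, "wx": 0, "wy": 0, "wz": 0, "hand": 5},
    {"dx": 0, "dy": 0, "dz": 0.1, "wx": 0, "wy": 0, "wz": 0, "hand": 5},
    {"dx": 0, "dy": 0, "dz": 0.1, "wx": 0, "wy": 0, "wz": 0, "hand": 5},
    {"dx": 0, "dy": 0, "dz": 0.1, "wx": 0, "wy": 0, "wz": 0, "hand": 5},
    {"dx": 0, "dy": 0, "dz": 0.1, "wx": 0, "wy": 0, "wz": 0, "hand": 5}
  ]
}}

```text
clock: 8.35
eef_pos: [0.437, 0.1972, 0.0212]
tool_rot: [0.771, 0.637, -0.001, -0.001]
ft_force: [-4.8, 2.6, 4.2]
grip_width: 0.0096
grasp_force: 58.5
```

>>> {"op": "drive_tool", "data": {
  "rows": [
    {"dx": 0, "dy": 0, "dz": 0, "wx": 0, "wy": 0, "wz": 0, "hand": 40},
    {"dx": 0, "dy": 0, "dz": 0, "wx": 0, "wy": 0, "wz": 0, "hand": 40},
    {"dx": 0, "dy": 0, "dz": 0, "wx": 0, "wy": 0, "wz": 0, "hand": 40},
    {"dx": 0, "dy": 0, "dz": 0.1, "wx": 0, "wy": 0, "wz": 0, "hand": 40},
    {"dx": 0, "dy": 0, "dz": 0.2, "wx": 0, "wy": 0, "wz": 0, "hand": 40},
    {"dx": 0, "dy": 0, "dz": 0.2, "wx": 0, "wy": 0, "wz": 0, "hand": 5},
    {"dx": 0, "dy": 0, "dz": 0.2, "wx": 0, "wy": 0, "wz": 0, "hand": 5},
    {"dx": 0, "dy": 0, "dz": 0.2, "wx": 0, "wy": 0, "wz": 0, "hand": 5},
    {"dx": 0, "dy": 0, "dz": 0.2, "wx": 0, "wy": 0, "wz": 0, "hand": 5},
    {"dx": 0, "dy": 0, "dz": 0.2, "wx": 0, "wy": 0, "wz": 0, "hand": 5}
  ]
}}

```text
clock: 9.35
eef_pos: [0.4369, 0.1968, 0.0106]
tool_rot: [0.771, 0.637, -0.001, -0.001]
ft_force: [-6.0, 1.9, -0.7]
grip_width: 0.0104
grasp_force: 58.3
```

```bash
python3 - <<'E'
from h import *
o=bot.get_obs(); print(o['eef_pos'],o['ft_force'],o['grip_width'],o['grasp_force'])
h0=handle(-.27); b=(o['eef_pos'],R.from_quat(o['tool_rot']))
for th in (-.1,.1,.3,.5,.7,.9,1.1,1.3,1.5,1.6,1.7,1.76,1.8): print(th,go(b[0]+handle(th)-h0)[0],(b[0]+handle(th)-h0).round(3))
E
```

```text
[0.43685841 0.1967771  0.01059609] [-5.96832231  1.87420464 -0.73138241] 0.010447577756145387 58.33183944225311
-0.1 [-0.0, -0.0, -0.55] [0.437 0.197 0.038]
0.1 [-0.0, 0.12, -1.19] [0.443 0.196 0.07 ]
0.3 [-0.0, 0.36, -1.8] [0.455 0.193 0.1  ]
0.5 [-0.0, 0.72, -2.34] [0.472 0.19  0.127]
0.7 [-0.0, 1.17, -2.8] [0.495 0.186 0.15 ]
0.9 [-0.0, 1.72, -3.16] [0.522 0.18  0.168]
1.1 [-0.0, 2.32, -3.41] [0.551 0.175 0.181]
1.3 [-0.0, 2.96, -3.53] [0.582 0.169 0.187]
1.5 [-0.0, 3.61, -3.52] [0.614 0.163 0.186]
1.6 [0.0, 3.93, -3.47] [0.63  0.16  0.183]
1.7 [0.0, 4.24, -3.38] [0.646 0.157 0.179]
1.76 [0.0, 4.43, -3.32] [0.655 0.155 0.176]
1.8 [0.0, 4.55, -3.27] [0.66  0.154 0.173]
```

>>> {"op": "drive_tool", "data": {
  "rows": [
    {"dx": 0, "dy": 0, "dz": -0.28, "wx": 0, "wy": 0, "wz": 0, "hand": 5},
    {"dx": 0, "dy": 0, "dz": -0.55, "wx": 0, "wy": 0, "wz": 0, "hand": 5},
    {"dx": 0, "dy": 0.05, "dz": -0.87, "wx": 0, "wy": 0, "wz": 0, "hand": 5},
    {"dx": 0, "dy": 0.12, "dz": -1.19, "wx": 0, "wy": 0, "wz": 0, "hand": 5},
    {"dx": 0, "dy": 0.23, "dz": -1.5, "wx": 0, "wy": 0, "wz": 0, "hand": 5},
    {"dx": 0, "dy": 0.36, "dz": -1.8, "wx": 0, "wy": 0, "wz": 0, "hand": 5},
    {"dx": 0, "dy": 0.53, "dz": -2.08, "wx": 0, "wy": 0, "wz": 0, "hand": 5},
    {"dx": 0, "dy": 0.72, "dz": -2.34, "wx": 0, "wy": 0, "wz": 0, "hand": 5},
    {"dx": 0, "dy": 0.72, "dz": -2.34, "wx": 0, "wy": 0, "wz": 0, "hand": 5}
  ]
}}

```text
clock: 10.25
eef_pos: [0.4701, 0.1905, 0.1288]
tool_rot: [0.771, 0.637, -0.002, -0.003]
ft_force: [-12.8, 2.6, 2.4]
grip_width: 0.01
grasp_force: 58.9
```

```bash
python3 - <<'E'
from h import *
im=snap('side','s5')[130:250,200:340]
cv2.imwrite('pics/c5.png',cv2.resize(im,(560,480),interpolation=cv2.INTER_CUBIC)[:,:,::-1])
print(bot.get_obs()['joint_pos'])
E
```

```text
[ 0.38240374  0.3130177  -0.12521839  1.13969471  0.00506985  2.14311576]
```

View pics/c5.png

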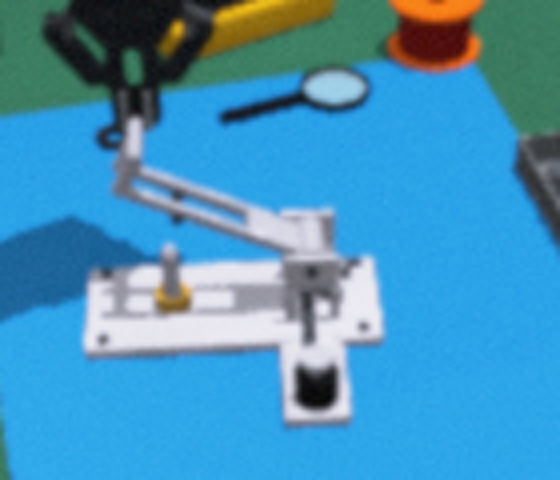

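>>> {"op": "drive_tool", "data": {
  "rows": [
    {"dx": 0, "dy": 0.18, "dz": -0.25, "wx": 0, "wy": 0, "wz": 0, "hand": 5},
    {"dx": 0, "dy": 0.41, "dz": -0.46, "wx": 0, "wy": 0, "wz": 0, "hand": 5},
    {"dx": 0, "dy": 0.67, "dz": -0.65, "wx": 0, "wy": 0, "wz": 0, "hand": 5},
    {"dx": 0, "dy": 0.96, "dz": -0.82, "wx": 0, "wy": 0, "wz": 0, "hand": 5},
    {"dx": 0, "dy": 1.26, "dz": -0.96, "wx": 0, "wy": 0, "wz": 0, "hand": 5},
    {"dx": 0, "dy": 1.56, "dz": -1.07, "wx": 0, "wy": 0, "wz": 0, "hand": 5},
    {"dx": 0, "dy": 1.88, "dz": -1.14, "wx": 0, "wy": 0, "wz": 0, "hand": 5},
    {"dx": 0, "dy": 2.2, "dz": -1.19, "wx": 0, "wy": 0, "wz": 0, "hand": 5},
    {"dx": 0, "dy": 2.52, "dz": -1.2, "wx": 0, "wy": 0, "wz": 0, "hand": 5},
    {"dx": 0, "dy": 2.84, "dz": -1.18, "wx": 0, "wy": 0, "wz": 0, "hand": 5},
    {"dx": 0, "dy": 3.17, "dz": -1.13, "wx": 0, "wy": 0, "wz": 0, "hand": 5},
    {"dx": 0, "dy": 3.33, "dz": -1.09, "wx": 0, "wy": 0, "wz": 0, "hand": 5},
    {"dx": 0, "dy": 3.5, "dz": -1.04, "wx": 0, "wy": 0, "wz": 0, "hand": 5},
    {"dx": 0, "dy": 3.6, "dz": -1.01, "wx": 0, "wy": 0, "wz": 0, "hand": 5},
    {"dx": 0, "dy": 3.7, "dz": -0.98, "wx": 0, "wy": 0, "wz": 0, "hand": 5},
    {"dx": 0, "dy": 3.78, "dz": -0.94, "wx": 0, "wy": 0, "wz": 0, "hand": 5},
    {"dx": 0, "dy": 3.78, "dz": -0.94, "wx": 0, "wy": 0, "wz": 0, "hand": 5}
  ]
}}

```text
clock: 12.0
eef_pos: [0.6592, 0.1548, 0.1755]
tool_rot: [0.771, 0.637, 0.0, -0.0]
ft_force: [-4.7, 2.7, 1.5]
grip_width: 0.0105
grasp_force: 64.3
```

```bash
python3 - <<'E'
from h import *
im=snap('side','s6')[100:250,200:340]
cv2.imwrite('pics/c6.png',cv2.resize(im,(560,600),interpolation=cv2.INTER_CUBIC)[:,:,::-1])
print(bot.get_obs()['joint_pos'])
E
```

```text
[2.30155750e-01 6.22886778e-01 4.93326185e-01 1.44066458e+00
 8.02508875e-04 1.99126472e+00]
```

View pics/c6.png

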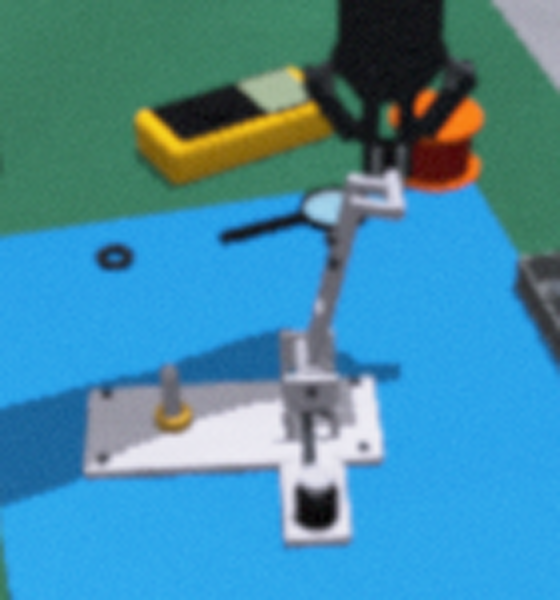

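>>> {"op": "drive_tool", "data": {
  "rows": [
    {"dx": 0, "dy": 0.1, "dz": 0.03, "wx": 0, "wy": 0, "wz": 0, "hand": 5},
    {"dx": 0, "dy": 0.1, "dz": 0.03, "wx": 0, "wy": 0, "wz": 0, "hand": 5},
    {"dx": 0, "dy": -0.15, "dz": -0.03, "wx": 0, "wy": 0, "wz": 0, "hand": 5},
    {"dx": 0, "dy": -0.35, "dz": -0.1, "wx": 0, "wy": 0, "wz": 0, "hand": 5},
    {"dx": 0, "dy": -0.55, "dz": -0.15, "wx": 0, "wy": 0, "wz": 0, "hand": 5},
    {"dx": 0, "dy": -0.55, "dz": -0.15, "wx": 0, "wy": 0, "wz": 0, "hand": 5}
  ]
}}

```text
clock: 12.65
eef_pos: [0.6342, 0.1594, 0.1839]
tool_rot: [0.771, 0.637, 0.003, 0.002]
ft_force: [5.8, 0.3, 2.3]
grip_width: 0.0101
grasp_force: 64.4
```

>>> {"op": "drive_tool", "data": {
  "rows": [
    {"dx": 0, "dy": 0.1, "dz": 0.03, "wx": 0, "wy": 0, "wz": 0, "hand": 5},
    {"dx": 0, "dy": 0.1, "dz": 0.03, "wx": 0, "wy": 0, "wz": 0, "hand": 40},
    {"dx": 0, "dy": 0.1, "dz": 0.03, "wx": 0, "wy": 0, "wz": 0, "hand": 40},
    {"dx": 0, "dy": 0.1, "dz": 0.03, "wx": 0, "wy": 0, "wz": 0, "hand": 40},
    {"dx": 0, "dy": 0.1, "dz": 0.03, "wx": 0, "wy": 0, "wz": 0, "hand": 40},
    {"dx": 0, "dy": 0.1, "dz": -1.0, "wx": 0, "wy": 0, "wz": 0, "hand": 40},
    {"dx": 0, "dy": 0.1, "dz": -1.6, "wx": 0, "wy": 0, "wz": 0, "hand": 40},
    {"dx": 0, "dy": 0.1, "dz": -1.6, "wx": 0, "wy": 0, "wz": 0, "hand": 40},
    {"dx": 0, "dy": 0.1, "dz": -1.6, "wx": 0, "wy": 0, "wz": 0, "hand": 40}
  ]
}}

```text
clock: 13.55
eef_pos: [0.6377, 0.1584, 0.2635]
tool_rot: [0.771, 0.636, 0.001, 0.001]
ft_force: [0.2, 0.5, -1.0]
grip_width: 0.0401
grasp_force: 0.0
```

```bash
python3 - <<'E'
from h import *
o=bot.get_obs();print(o['eef_pos'])
snap('side','s7')
print([(d['extent'],d['score']) for d in bot.look_for('side','clamp_arm')][:2])
for x in ([.0,0,.071],[0,0,.012]): print(proj('side',jw(*x)))
print(go([.56,.3,.30],down(1.38)))
E
```

```text
[0.63772738 0.15835361 0.26347861]
[]
[241.69934064 191.09177139]
[243.03490462 205.36468337]
([2.49, -2.04, -0.78], [-0.02, 0.01, -0.0])
```

```bash
python3 - <<'E'
from h import *
print(go([.42,-.06,.28],down(1.38)))
E
```

```text
([-5.11, -3.43, -0.37], [-0.02, 0.01, -0.0])
```

>>> {"op": "drive_tool", "data": {
  "rows": [
    {"dx": -5.1, "dy": -3.4, "dz": -0.4, "wx": 0, "wy": 0, "wz": 0, "hand": 60},
    {"dx": -5.1, "dy": -3.4, "dz": -0.4, "wx": 0, "wy": 0, "wz": 0, "hand": 60},
    {"dx": -5.1, "dy": -3.4, "dz": -0.4, "wx": 0, "wy": 0, "wz": 0, "hand": 60},
    {"dx": -5.1, "dy": -3.4, "dz": -0.4, "wx": 0, "wy": 0, "wz": 0, "hand": 60},
    {"dx": -5.1, "dy": -3.4, "dz": -0.4, "wx": 0, "wy": 0, "wz": 0, "hand": 60},
    {"dx": -5.1, "dy": -3.4, "dz": -0.4, "wx": 0, "wy": 0, "wz": 0, "hand": 60},
    {"dx": -5.1, "dy": -3.4, "dz": -0.4, "wx": 0, "wy": 0, "wz": 0, "hand": 60},
    {"dx": -5.1, "dy": -3.4, "dz": -0.4, "wx": 0, "wy": 0, "wz": 0, "hand": 60},
    {"dx": -5.1, "dy": -3.4, "dz": -0.4, "wx": 0, "wy": 0, "wz": 0, "hand": 60}
  ]
}}

```text
clock: 14.55
eef_pos: [0.4222, -0.0594, 0.2818]
tool_rot: [0.771, 0.637, -0.0, -0.0]
ft_force: [-0.3, 0.1, -0.3]
grip_width: 0.0601
grasp_force: 0.0
```

```bash
python3 - <<'E'
from h import *
o=bot.get_obs();print(o['eef_pos'])
a=snap('side','s8')[150:225,215:310]; b=snap('top','t8')[205:275,200:290]
i=np.hstack([cv2.resize(x,(400,int(400*x.shape[0]/x.shape[1])),interpolation=cv2.INTER_CUBIC)[:310] for x in (a,b)])
cv2.imwrite('pics/c8.png',i[:,:,::-1])
# brass centroid
import colorsys
for n in('side','top'):
    im=cv2.imread(f'pics/{n}8.png'.replace('side','s').replace('top','t')); h=cv2.cvtColor(im,cv2.COLOR_BGR2HSV)
    m=(h[...,0]>10)&(h[...,0]<32)&(h[...,1]>90); u,v=proj(n,jw(0,0,.02)); yy,xx=np.nonzero(m); k=np.hypot(xx-u,yy-v)<9
    cu,cv_=xx[k].mean(),yy[k].mean(); print(n,(u,v),cu,cv_,k.sum(),atz(n,cu,cv_,.024), xx[k].min(),xx[k].max(),yy[k].min(),yy[k].max(), proj(n,jw(0,0,.071)))
E
```

```text
[ 0.42221788 -0.05939536  0.28181321]
side (np.float64(242.85869150284196), np.float64(203.48152810686452)) 242.77142857142857 204.4857142857143 35 [0.47657247 0.12191883 0.024     ] 239 246 201 207 [241.69934064 191.09177139]
top (np.float64(231.87857957274088), np.float64(248.47625920609494)) 232.45 249.95 20 [0.47377823 0.12653774 0.024     ] 227 235 245 253 [229.70762804 246.48674472]
```

View pics/c8.png

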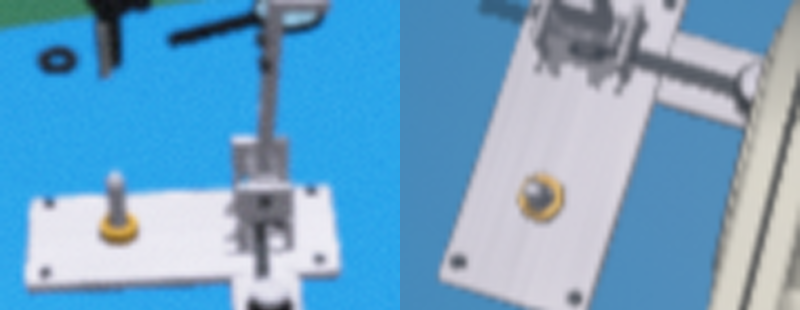

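```bash
python3 - <<'E'
from h import *
print(go([.477,.128,.13],down(1.38)),go([.477,.128,.005],down(1.38)))
E
```

```text
([3.88, 0.37, 3.04], [-0.01, -0.0, 0.02]) ([3.88, 0.37, 5.54], [-0.01, -0.0, 0.02])
```

>>> {"op": "drive_tool", "data": {
  "rows": [
    {"dx": 3.88, "dy": 0.37, "dz": 0, "wx": 0, "wy": 0, "wz": 0, "hand": 55},
    {"dx": 3.88, "dy": 0.37, "dz": 0, "wx": 0, "wy": 0, "wz": 0, "hand": 55},
    {"dx": 3.88, "dy": 0.37, "dz": 1, "wx": 0, "wy": 0, "wz": 0, "hand": 55},
    {"dx": 3.88, "dy": 0.37, "dz": 2, "wx": 0, "wy": 0, "wz": 0, "hand": 55},
    {"dx": 3.88, "dy": 0.37, "dz": 3, "wx": 0, "wy": 0, "wz": 0, "hand": 55},
    {"dx": 3.88, "dy": 0.37, "dz": 3, "wx": 0, "wy": 0, "wz": 0, "hand": 55},
    {"dx": 3.88, "dy": 0.37, "dz": 3.6, "wx": 0, "wy": 0, "wz": 0, "hand": 55},
    {"dx": 3.88, "dy": 0.37, "dz": 4.1, "wx": 0, "wy": 0, "wz": 0, "hand": 55},
    {"dx": 3.88, "dy": 0.37, "dz": 4.6, "wx": 0, "wy": 0, "wz": 0, "hand": 55},
    {"dx": 3.88, "dy": 0.37, "dz": 5, "wx": 0, "wy": 0, "wz": 0, "hand": 55},
    {"dx": 3.88, "dy": 0.37, "dz": 5.3, "wx": 0, "wy": 0, "wz": 0, "hand": 55},
    {"dx": 3.88, "dy": 0.37, "dz": 5.3, "wx": 0, "wy": 0, "wz": 0, "hand": 55}
  ]
}}

```text
clock: 15.85
eef_pos: [0.4746, 0.1279, 0.0144]
tool_rot: [0.771, 0.637, -0.003, -0.001]
ft_force: [-0.0, 0.0, 0.2]
grip_width: 0.0549
grasp_force: 0.0
```

>>> {"op": "drive_tool", "data": {
  "rows": [
    {"dx": 0, "dy": 0, "dz": 0.15, "wx": 0, "wy": 0, "wz": 0, "hand": 45},
    {"dx": 0, "dy": 0, "dz": 0.25, "wx": 0, "wy": 0, "wz": 0, "hand": 45},
    {"dx": 0, "dy": 0, "dz": 0.25, "wx": 0, "wy": 0, "wz": 0, "hand": 45}
  ]
}}

```text
clock: 16.15
eef_pos: [0.4768, 0.1274, 0.0048]
tool_rot: [0.771, 0.637, -0.0, -0.0]
ft_force: [0.3, 0.3, 0.2]
grip_width: 0.0451
grasp_force: 0.0
```

>>> {"op": "drive_tool", "data": {
  "rows": [
    {"dx": 0, "dy": 0, "dz": 0.08, "wx": 0, "wy": 0, "wz": 0, "hand": 45},
    {"dx": 0, "dy": 0, "dz": 0.16, "wx": 0, "wy": 0, "wz": 0, "hand": 45},
    {"dx": 0, "dy": 0, "dz": 0.16, "wx": 0, "wy": 0, "wz": 0, "hand": 45}
  ]
}}

```text
clock: 16.45
eef_pos: [0.4766, 0.127, -0.0033]
tool_rot: [0.771, 0.636, -0.0, -0.0]
ft_force: [-0.1, -0.4, 0.1]
grip_width: 0.045
grasp_force: 0.0
```

>>> {"op": "drive_tool", "data": {
  "rows": [
    {"dx": 0, "dy": 0, "dz": 0, "wx": 0, "wy": 0, "wz": 0, "hand": 22},
    {"dx": 0, "dy": 0, "dz": 0, "wx": 0, "wy": 0, "wz": 0, "hand": 22},
    {"dx": 0, "dy": 0, "dz": 0, "wx": 0, "wy": 0, "wz": 0, "hand": 22},
    {"dx": 0, "dy": 0, "dz": 0, "wx": 0, "wy": 0, "wz": 0, "hand": 22},
    {"dx": 0, "dy": 0, "dz": 0, "wx": 0, "wy": 0, "wz": 0, "hand": 22}
  ]
}}

```text
clock: 16.95
eef_pos: [0.4771, 0.1272, -0.0026]
tool_rot: [0.771, 0.636, 0.0, 0.0]
ft_force: [-1.8, 0.5, 5.8]
grip_width: 0.0265
grasp_force: 59.5
```

>>> {"op": "drive_tool", "data": {
  "rows": [
    {"dx": 0, "dy": 0, "dz": -0.2, "wx": 0, "wy": 0, "wz": 0, "hand": 22},
    {"dx": 0, "dy": 0, "dz": -0.6, "wx": 0, "wy": 0, "wz": 0, "hand": 22},
    {"dx": 0, "dy": 0, "dz": -1.2, "wx": 0, "wy": 0, "wz": 0, "hand": 22},
    {"dx": 0, "dy": 0, "dz": -1.8, "wx": 0, "wy": 0, "wz": 0, "hand": 22},
    {"dx": 0, "dy": 0, "dz": -2, "wx": 0, "wy": 0, "wz": 0, "hand": 22},
    {"dx": 0, "dy": 0, "dz": -2, "wx": 0, "wy": 0, "wz": 0, "hand": 22}
  ]
}}

```text
clock: 17.55
eef_pos: [0.4782, 0.1276, 0.0987]
tool_rot: [0.771, 0.636, 0.002, 0.001]
ft_force: [0.3, -0.3, -1.8]
grip_width: 0.0267
grasp_force: 59.2
```

```bash
cat >> h.py <<'E'
def brass(n,im,c=None,r=60):
    h=cv2.cvtColor(im,cv2.COLOR_RGB2HSV); m=((h[...,0]>10)&(h[...,0]<32)&(h[...,1]>90)).astype(np.uint8)
    k,l,s,ce=cv2.connectedComponentsWithStats(m)
    return [(ce[i].round(1).tolist(),s[i].tolist()) for i in range(1,k) if s[i][4]>4 and np.hypot(*(ce[i]-c))<r]
E
python3 - <<'E'
from h import *
o=bot.get_obs();p=o['eef_pos'];print(p,o['grip_width'],o['ft_force'])
print(brass('side',snap('side','s9'),proj('side',p)))
for z in (-.02,0,.02,.03): print(z,proj('side',p+[0,0,z]))
im=cv2.imread('pics/s9.png')[120:220,200:300]; cv2.imwrite('pics/c9.png',cv2.resize(im,(500,500),interpolation=cv2.INTER_CUBIC))
E
```

```text
[0.47823122 0.12760083 0.0986672 ] 0.026735362839166592 [ 0.33885424 -0.26405573 -1.84541223]
[([266.4, 132.3], [249, 117, 35, 27, 399]), ([240.6, 178.3], [236, 175, 10, 7, 52])]
-0.02 [241.71987139 189.93371116]
0 [241.24587202 184.85298793]
0.02 [240.76130603 179.65900283]
0.03 [240.51494952 177.01834691]
```

View pics/c9.png

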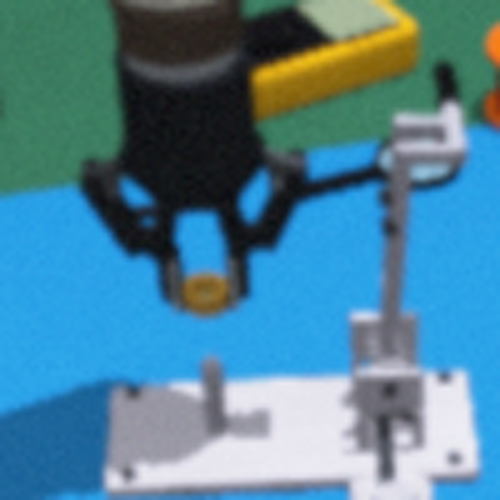

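```bash
python3 - <<'E'
from h import *
print(go([.45,-.09,.0987],down(1.38)),go([.45,-.09,-.0135],down(1.38)))
E
```

```text
([-4.37, 0.29, -0.03], [0.01, -0.01, -0.0]) ([-4.37, 0.29, 2.21], [0.01, -0.01, -0.0])
```

>>> {"op": "drive_tool", "data": {
  "rows": [
    {"dx": -1, "dy": 0.29, "dz": 0, "wx": 0, "wy": 0, "wz": 0, "hand": 22},
    {"dx": -2, "dy": 0.29, "dz": 0, "wx": 0, "wy": 0, "wz": 0, "hand": 22},
    {"dx": -3, "dy": 0.29, "dz": 0, "wx": 0, "wy": 0, "wz": 0, "hand": 22},
    {"dx": -4, "dy": 0.29, "dz": 0, "wx": 0, "wy": 0, "wz": 0, "hand": 22},
    {"dx": -4.37, "dy": 0.29, "dz": 0, "wx": 0, "wy": 0, "wz": 0, "hand": 22},
    {"dx": -4.37, "dy": 0.29, "dz": 0.7, "wx": 0, "wy": 0, "wz": 0, "hand": 22},
    {"dx": -4.37, "dy": 0.29, "dz": 1.4, "wx": 0, "wy": 0, "wz": 0, "hand": 22},
    {"dx": -4.37, "dy": 0.29, "dz": 1.8, "wx": 0, "wy": 0, "wz": 0, "hand": 22},
    {"dx": -4.37, "dy": 0.29, "dz": 2.0, "wx": 0, "wy": 0, "wz": 0, "hand": 22},
    {"dx": -4.37, "dy": 0.29, "dz": 2.1, "wx": 0, "wy": 0, "wz": 0, "hand": 22},
    {"dx": -4.37, "dy": 0.29, "dz": 2.18, "wx": 0, "wy": 0, "wz": 0, "hand": 22},
    {"dx": -4.37, "dy": 0.29, "dz": 2.22, "wx": 0, "wy": 0, "wz": 0, "hand": 22},
    {"dx": -4.37, "dy": 0.29, "dz": 2.22, "wx": 0, "wy": 0, "wz": 0, "hand": 22}
  ]
}}

```text
clock: 18.9
eef_pos: [0.4502, -0.0901, -0.0135]
tool_rot: [0.771, 0.637, 0.0, 0.0]
ft_force: [-1.3, -0.8, 0.5]
grip_width: 0.0272
grasp_force: 59.3
```

>>> {"op": "drive_tool", "data": {
  "rows": [
    {"dx": 0, "dy": 0, "dz": 0.02, "wx": 0, "wy": 0, "wz": 0, "hand": 22},
    {"dx": 0, "dy": 0, "dz": 0.02, "wx": 0, "wy": 0, "wz": 0, "hand": 45},
    {"dx": 0, "dy": 0, "dz": 0.02, "wx": 0, "wy": 0, "wz": 0, "hand": 45},
    {"dx": 0, "dy": 0, "dz": 0.02, "wx": 0, "wy": 0, "wz": 0, "hand": 45},
    {"dx": 0, "dy": 0, "dz": -1, "wx": 0, "wy": 0, "wz": 0, "hand": 55},
    {"dx": 0, "dy": 0, "dz": -2, "wx": 0, "wy": 0, "wz": 0, "hand": 55},
    {"dx": 0, "dy": 0, "dz": -2, "wx": 0, "wy": 0, "wz": 0, "hand": 55}
  ]
}}

```text
clock: 19.6
eef_pos: [0.4548, -0.0911, 0.0923]
tool_rot: [0.771, 0.636, 0.004, 0.005]
ft_force: [0.7, -0.5, -0.1]
grip_width: 0.0551
grasp_force: 0.0
```

```bash
python3 - <<'E'
from cores import *
o=bot.get_obs();print(o['eef_pos'],o['ft_force'])
G=[(.622,-.132),(.627,-.276),(.435,-.301),(.467,.384)]
for n in('top','side'):
    im=snap(n,n+'10'); print(cores(n,im,G)); print(brass(n,im,proj(n,[.45,-.09,.01]),12))
    b=brass(n,im,proj(n,[.45,-.09,.01]),12)
    if b: print(atz(n,*b[0][0],.012))
for q in ([.435,-.301,.06],[.435,-.301,-.0135]): print(go(q,down(1.38)))
E
```

```text
[ 0.45478074 -0.09111409  0.09227995] [ 0.69952633 -0.5346609  -0.14439473]
[([0.6216, -0.1314], 62), ([0.6259, -0.2754], 72), ([0.4339, -0.3003], 82), ([0.4664, 0.3845], 81)]
[]
[([0.623, -0.1329], 95), ([0.6276, -0.2767], 120), ([0.4358, -0.3021], 137), ([0.4733, 0.3868], 265)]
[([247.6, 257.6], [243, 254, 10, 8, 54])]
[ 0.45058157 -0.09158174  0.012     ]
([-4.2, 0.48, 0.55], [0.05, 0.0, -0.0])
([-4.2, 0.48, 2.02], [0.05, 0.0, -0.0])
```

>>> {"op": "drive_tool", "data": {
  "rows": [
    {"dx": -1, "dy": 0.1, "dz": 0, "wx": 0, "wy": 0, "wz": 0, "hand": 55},
    {"dx": -2, "dy": 0.2, "dz": 0, "wx": 0, "wy": 0, "wz": 0, "hand": 55},
    {"dx": -3, "dy": 0.4, "dz": 0, "wx": 0, "wy": 0, "wz": 0, "hand": 55},
    {"dx": -4, "dy": 0.5, "dz": 0, "wx": 0, "wy": 0, "wz": 0, "hand": 55},
    {"dx": -4.2, "dy": 0.5, "dz": 0, "wx": 0, "wy": 0, "wz": 0, "hand": 55},
    {"dx": -4.2, "dy": 0.5, "dz": 0, "wx": 0, "wy": 0, "wz": 0, "hand": 55},
    {"dx": -4.2, "dy": 0.5, "dz": 0.7, "wx": 0, "wy": 0, "wz": 0, "hand": 55},
    {"dx": -4.2, "dy": 0.5, "dz": 1.2, "wx": 0, "wy": 0, "wz": 0, "hand": 55},
    {"dx": -4.2, "dy": 0.5, "dz": 1.6, "wx": 0, "wy": 0, "wz": 0, "hand": 55},
    {"dx": -4.2, "dy": 0.5, "dz": 1.85, "wx": 0, "wy": 0, "wz": 0, "hand": 55},
    {"dx": -4.2, "dy": 0.5, "dz": 1.95, "wx": 0, "wy": 0, "wz": 0, "hand": 50},
    {"dx": -4.2, "dy": 0.5, "dz": 1.95, "wx": 0, "wy": 0, "wz": 0, "hand": 50}
  ]
}}

```text
clock: 20.9
eef_pos: [0.434, -0.2998, -0.0121]
tool_rot: [0.771, 0.637, -0.0, -0.001]
ft_force: [0.5, -1.2, 0.7]
grip_width: 0.0502
grasp_force: 0.0
```

>>> {"op": "drive_tool", "data": {
  "rows": [
    {"dx": 0, "dy": 0, "dz": 0.05, "wx": 0, "wy": 0, "wz": 0, "hand": 50},
    {"dx": 0, "dy": 0, "dz": 0.05, "wx": 0, "wy": 0, "wz": 0, "hand": 28},
    {"dx": 0, "dy": 0, "dz": 0.05, "wx": 0, "wy": 0, "wz": 0, "hand": 28},
    {"dx": 0, "dy": 0, "dz": 0.05, "wx": 0, "wy": 0, "wz": 0, "hand": 28},
    {"dx": 0, "dy": 0, "dz": 0.05, "wx": 0, "wy": 0, "wz": 0, "hand": 28},
    {"dx": 0, "dy": 0, "dz": 0.05, "wx": 0, "wy": 0, "wz": 0, "hand": 28}
  ]
}}

```text
clock: 21.5
eef_pos: [0.435, -0.3013, -0.0125]
tool_rot: [0.771, 0.636, 0.001, 0.001]
ft_force: [-1.4, 1.3, 6.4]
grip_width: 0.0317
grasp_force: 59.0
```

>>> {"op": "drive_tool", "data": {
  "rows": [
    {"dx": 0, "dy": 0, "dz": -0.2, "wx": 0, "wy": 0, "wz": 0, "hand": 28},
    {"dx": 0, "dy": 0, "dz": -1, "wx": 0, "wy": 0, "wz": 0, "hand": 28},
    {"dx": 0, "dy": 0, "dz": -1.8, "wx": 0, "wy": 0, "wz": 0, "hand": 28},
    {"dx": 1, "dy": -0.1, "dz": -2.2, "wx": 0, "wy": 0, "wz": 0, "hand": 28},
    {"dx": 2, "dy": -0.2, "dz": -2.2, "wx": 0, "wy": 0, "wz": 0, "hand": 28},
    {"dx": 3, "dy": -0.3, "dz": -2.2, "wx": 0, "wy": 0, "wz": 0, "hand": 28},
    {"dx": 4, "dy": -0.4, "dz": -2.2, "wx": 0, "wy": 0, "wz": 0, "hand": 28},
    {"dx": 5, "dy": -0.5, "dz": -2.2, "wx": 0, "wy": 0, "wz": 0, "hand": 28},
    {"dx": 6, "dy": -0.6, "dz": -2.2, "wx": 0, "wy": 0, "wz": 0, "hand": 28},
    {"dx": 7, "dy": -0.7, "dz": -2.2, "wx": 0, "wy": 0, "wz": 0, "hand": 28},
    {"dx": 8, "dy": -0.8, "dz": -2.2, "wx": 0, "wy": 0, "wz": 0, "hand": 28},
    {"dx": 8.6, "dy": -0.8, "dz": -2.2, "wx": 0, "wy": 0, "wz": 0, "hand": 28},
    {"dx": 8.6, "dy": -0.8, "dz": -2.2, "wx": 0, "wy": 0, "wz": 0, "hand": 28},
    {"dx": 8.6, "dy": -0.8, "dz": -2.2, "wx": 0, "wy": 0, "wz": 0, "hand": 28}
  ]
}}

```text
clock: 22.9
eef_pos: [0.4767, 0.1293, 0.0965]
tool_rot: [0.771, 0.637, 0.0, 0.0]
ft_force: [0.2, -0.0, -0.2]
grip_width: 0.0319
grasp_force: 59.6
```

```bash
python3 - <<'E'
from h import *
o=bot.get_obs();p=o['eef_pos'];print(p,o['grip_width'],o['ft_force'])
snap('side','s11'); print('core',[(d['extent'],round(d['score'],2)) for d in bot.look_for('side','core0')])
print('pred',proj('side',p+[0,0,.0185]))
print(go([.477,.128,p[2]],down(1.38)))
im=cv2.imread('pics/s11.png')[140:220,200:280]; cv2.imwrite('pics/c11.png',cv2.resize(im,(560,560),interpolation=cv2.INTER_CUBIC))
E
```

```text
[0.47665614 0.12933779 0.09650243] 0.03187399097328124 [ 0.22592432 -0.03040482 -0.16852128]
core [([237.8, 179.2, 10.3, 9.3], 0.65), ([330.7, 297.2, 13.6, 12.8], 0.5)]
pred [240.24012569 180.36452976]
([0.01, 0.01, -0.01], [-0.0, 0.01, -0.01])
```

View pics/c11.png

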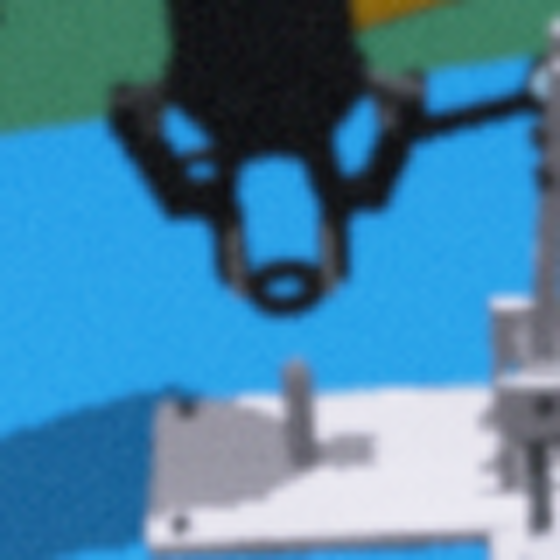

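>>> {"op": "drive_tool", "data": {
  "rows": [
    {"dx": 0, "dy": 0, "dz": 0.4, "wx": 0, "wy": 0, "wz": 0, "hand": 28},
    {"dx": 0, "dy": 0, "dz": 0.7, "wx": 0, "wy": 0, "wz": 0, "hand": 28},
    {"dx": 0, "dy": 0, "dz": 0.95, "wx": 0, "wy": 0, "wz": 0, "hand": 28},
    {"dx": 0, "dy": 0, "dz": 1.2, "wx": 0, "wy": 0, "wz": 0, "hand": 28},
    {"dx": 0, "dy": 0, "dz": 1.2, "wx": 0, "wy": 0, "wz": 0, "hand": 28}
  ]
}}

```text
clock: 23.5
eef_pos: [0.4763, 0.1274, 0.0351]
tool_rot: [0.772, 0.635, -0.0, -0.001]
ft_force: [0.8, 0.4, -0.8]
grip_width: 0.0315
grasp_force: 59.5
```

>>> {"op": "drive_tool", "data": {
  "rows": [
    {"dx": 0, "dy": 0, "dz": 0.25, "wx": 0, "wy": 0, "wz": 0, "hand": 28},
    {"dx": 0, "dy": 0, "dz": 0.5, "wx": 0, "wy": 0, "wz": 0, "hand": 28},
    {"dx": 0, "dy": 0, "dz": 0.65, "wx": 0, "wy": 0, "wz": 0, "hand": 28},
    {"dx": 0, "dy": 0, "dz": 0.65, "wx": 0, "wy": 0, "wz": 0, "hand": 28},
    {"dx": 0, "dy": 0, "dz": 0.65, "wx": 0, "wy": 0, "wz": 0, "hand": 50},
    {"dx": 0, "dy": 0, "dz": 0.65, "wx": 0, "wy": 0, "wz": 0, "hand": 50},
    {"dx": 0, "dy": 0, "dz": 0.65, "wx": 0, "wy": 0, "wz": 0, "hand": 50},
    {"dx": 0, "dy": 0, "dz": 0.65, "wx": 0, "wy": 0, "wz": 0, "hand": 50},
    {"dx": 0, "dy": 0, "dz": 0, "wx": 0, "wy": 0, "wz": 0, "hand": 50},
    {"dx": 0, "dy": 0, "dz": -0.8, "wx": 0, "wy": 0, "wz": 0, "hand": 50},
    {"dx": 0, "dy": 0, "dz": -1.2, "wx": 0, "wy": 0, "wz": 0, "hand": 50},
    {"dx": 0, "dy": 0, "dz": -1.2, "wx": 0, "wy": 0, "wz": 0, "hand": 50},
    {"dx": 0, "dy": 0, "dz": -1.2, "wx": 0, "wy": 0, "wz": 0, "hand": 50}
  ]
}}

```text
clock: 24.8
eef_pos: [0.4767, 0.1288, 0.0962]
tool_rot: [0.771, 0.637, 0.0, 0.0]
ft_force: [0.4, 0.8, -1.2]
grip_width: 0.0498
grasp_force: 0.0
```

```bash
cat > chk.py <<'E'
from cores import *
import sys
o=bot.get_obs();p=o['eef_pos'];print(p,o['grip_width'],o['ft_force'])
G=[(.622,-.132),(.627,-.276),(.435,-.301),(.467,.384)]
for n in('top','side'):
    im=snap(n,n+sys.argv[1]); print(cores(n,im,G))
    print([( [round(x) for x in d['extent']],round(d['score'],2),atz(n,*d['extent'][:2],.006)[:2].round(3).tolist()) for d in bot.look_for(n,'core0')])
im=cv2.imread(f'pics/side{sys.argv[1]}.png').max(2)
u,v=proj('side',jw(0,0,.012)); print('mandrel cols dark rows',[(r,int(im[r,int(u)-5:int(u)+6].min())) for r in range(int(v)-14,int(v)+6)])
E
python3 chk.py 12; python3 - <<'E'
from h import *
for q in ([.622,-.1315,.06],[.622,-.1315,-.0135]): print(go(q,down(1.38)))
E
```

```text
[0.47674773 0.12884164 0.09622848] 0.04977173165707614 [ 0.35316446  0.75822257 -1.2074102 ]
[([0.6216, -0.1314], 61), ([0.6259, -0.2754], 71), ([nan, nan], 0), ([0.4664, 0.3845], 81)]
[([147, 246, 15, 13], 0.64, [0.461, 0.38]), ([327, 210, 13, 15], 0.52, [0.624, -0.135]), ([234, 253, 11, 12], 0.49, [0.468, 0.122])]
[([0.623, -0.1329], 96), ([0.6276, -0.2767], 120), ([nan, nan], 0), ([0.464, 0.394], 293)]
[([331, 298, 13, 11], 0.59, [0.631, -0.274]), ([242, 204, 9, 11], 0.56, [0.477, 0.144]), ([310, 259, 11, 6], 0.4, [0.62, -0.136])]
mandrel cols dark rows [(191, 196), (192, 159), (193, 137), (194, 121), (195, 115), (196, 113), (197, 112), (198, 115), (199, 115), (200, 114), (201, 104), (202, 79), (203, 50), (204, 38), (205, 41), (206, 42), (207, 40), (208, 73), (209, 159), (210, 204)]
([-4.55, 3.87, 0.69], [-0.03, 0.02, -0.0])
([-4.55, 3.87, 2.16], [-0.03, 0.02, -0.0])cores.py:9: RuntimeWarning: invalid value encountered in scalar divide
  cu,cv=(wt*xx).sum()/wt.sum()+u0,(wt*yy).sum()/wt.sum()+v0
```

```bash
python3 - <<'E'
from h import *
for n in('top','side'):
    im=snap(n,n+'13')
    for t in ('circuit_board','flux_jar'):
        d=bot.outline_of(n,t)[0]; m=d['region'].astype(np.uint8); c=cv2.findContours(m,0,2)[0][0]; b=cv2.boxPoints(cv2.minAreaRect(c))
        print(n,t,round(d['score'],2),[atz(n,*q,.004)[:2].round(3).tolist() for q in b])
E
```

```text
top circuit_board 0.73 [[0.71, -0.137], [0.768, -0.15], [0.758, -0.194], [0.7, -0.18]]
top flux_jar 0.63 [[0.549, -0.188], [0.567, -0.216], [0.545, -0.23], [0.527, -0.202]]
side circuit_board 0.84 [[0.717, -0.141], [0.774, -0.156], [0.757, -0.197], [0.701, -0.182]]
side flux_jar 0.53 [[0.473, 0.612], [0.768, 0.532], [0.603, -0.041], [0.39, 0.016]]
```

>>> {"op": "drive_tool", "data": {
  "rows": [
    {"dx": -1, "dy": 0, "dz": 0, "wx": 0, "wy": 0, "wz": 0, "hand": 50},
    {"dx": -2, "dy": 0.4, "dz": 0, "wx": 0, "wy": 0, "wz": 0, "hand": 50},
    {"dx": -2.8, "dy": 1, "dz": 0, "wx": 0, "wy": 0, "wz": 0, "hand": 50},
    {"dx": -3.5, "dy": 1.8, "dz": 0, "wx": 0, "wy": 0, "wz": 0, "hand": 50},
    {"dx": -4, "dy": 2.6, "dz": 0, "wx": 0, "wy": 0, "wz": 0, "hand": 50},
    {"dx": -4.4, "dy": 3.4, "dz": 0, "wx": 0, "wy": 0, "wz": 0, "hand": 50},
    {"dx": -4.55, "dy": 3.87, "dz": 0, "wx": 0, "wy": 0, "wz": 0, "hand": 50},
    {"dx": -4.55, "dy": 3.87, "dz": 0, "wx": 0, "wy": 0, "wz": 0, "hand": 50},
    {"dx": -4.55, "dy": 3.87, "dz": 0.8, "wx": 0, "wy": 0, "wz": 0, "hand": 50},
    {"dx": -4.55, "dy": 3.87, "dz": 1.4, "wx": 0, "wy": 0, "wz": 0, "hand": 50},
    {"dx": -4.55, "dy": 3.87, "dz": 1.8, "wx": 0, "wy": 0, "wz": 0, "hand": 50},
    {"dx": -4.55, "dy": 3.87, "dz": 2.05, "wx": 0, "wy": 0, "wz": 0, "hand": 50},
    {"dx": -4.55, "dy": 3.87, "dz": 2.15, "wx": 0, "wy": 0, "wz": 0, "hand": 50},
    {"dx": -4.55, "dy": 3.87, "dz": 2.15, "wx": 0, "wy": 0, "wz": 0, "hand": 50},
    {"dx": -4.55, "dy": 3.87, "dz": 2.15, "wx": 0, "wy": 0, "wz": 0, "hand": 50}
  ]
}}

```text
clock: 26.8
eef_pos: [0.6245, -0.1314, -0.0101]
tool_rot: [0.771, 0.637, 0.001, 0.001]
ft_force: [0.1, 0.1, 0.6]
grip_width: 0.0502
grasp_force: 0.0
```

>>> {"op": "drive_tool", "data": {
  "rows": [
    {"dx": 0, "dy": 0, "dz": 0.03, "wx": 0, "wy": 0, "wz": 0, "hand": 28},
    {"dx": 0, "dy": 0, "dz": 0.03, "wx": 0, "wy": 0, "wz": 0, "hand": 28},
    {"dx": 0, "dy": 0, "dz": 0.03, "wx": 0, "wy": 0, "wz": 0, "hand": 28},
    {"dx": 0, "dy": 0, "dz": 0.03, "wx": 0, "wy": 0, "wz": 0, "hand": 28},
    {"dx": 0, "dy": 0, "dz": 0.03, "wx": 0, "wy": 0, "wz": 0, "hand": 28}
  ]
}}

```text
clock: 27.3
eef_pos: [0.625, -0.1316, -0.0105]
tool_rot: [0.771, 0.636, 0.001, 0.001]
ft_force: [-1.1, 0.5, 6.8]
grip_width: 0.0297
grasp_force: 58.8
```

```bash
python3 - <<'E'
from h import *
o=bot.get_obs();print(o['eef_pos'],o['ft_force'])
print(go([.477,.129,.107],down(1.38)))
E
```

```text
[ 0.62497718 -0.13159002 -0.01046125] [-1.11017833  0.47372668  6.78563151]
([4.56, -3.89, -2.36], [0.04, -0.0, -0.0])
```

>>> {"op": "drive_tool", "data": {
  "rows": [
    {"dx": 0, "dy": 0, "dz": -0.2, "wx": 0, "wy": 0, "wz": 0, "hand": 28},
    {"dx": 0, "dy": 0, "dz": -0.8, "wx": 0, "wy": 0, "wz": 0, "hand": 28},
    {"dx": 0, "dy": 0, "dz": -1.6, "wx": 0, "wy": 0, "wz": 0, "hand": 28},
    {"dx": 0, "dy": 0, "dz": -2.36, "wx": 0, "wy": 0, "wz": 0, "hand": 28},
    {"dx": 0, "dy": 0, "dz": -2.36, "wx": 0, "wy": 0, "wz": 0, "hand": 28},
    {"dx": 0, "dy": 0, "dz": -2.36, "wx": 0, "wy": 0, "wz": 0, "hand": 28}
  ]
}}

```text
clock: 27.9
eef_pos: [0.6247, -0.1316, 0.1074]
tool_rot: [0.771, 0.636, 0.001, 0.002]
ft_force: [0.3, 0.4, -2.0]
grip_width: 0.03
grasp_force: 59.3
```

```bash
python3 - <<'E'
from h import *
o=bot.get_obs();p=o['eef_pos'];print(p,o['tool_rot'],o['grip_width'],o['ft_force'])
snap('side','s14'); print('core',[(d['extent'],round(d['score'],2)) for d in bot.look_for('side','core0')])
u,v=proj('side',p+[0,0,.0185]);print('pred',u,v)
im=cv2.imread('pics/s14.png')
u0,v0=int(u)-25,int(v)-30; c=cv2.resize(im[v0:v0+50,u0:u0+50],(500,500),interpolation=cv2.INTER_CUBIC); cv2.imwrite('pics/c14.png',c); print(u0,v0)
E
```

```text
[ 0.62465136 -0.13161691  0.107375  ] [0.77131243 0.63645313 0.00132699 0.0016678 ] 0.02995223306580094 [ 0.29972717  0.36993821 -2.01713142]
core [([314.5, 228.1, 9.8, 6.6], 0.65), ([227.9, 163.2, 14.7, 3.5], 0.59), ([302.0, 349.2, 47.0, 14.5], 0.46), ([330.5, 297.6, 10.4, 13.5], 0.4)]
pred 313.2650918938215 226.95614838320955
288 196
```

View pics/c14.png

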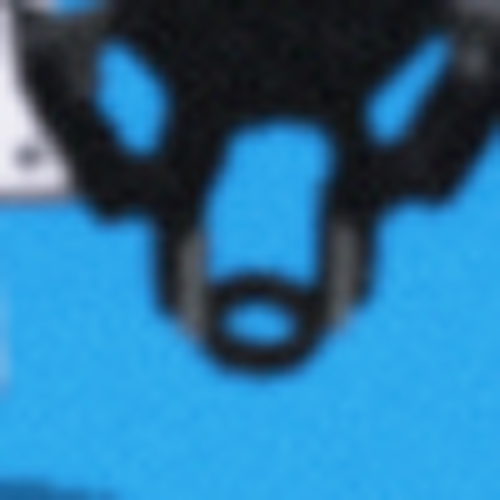

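>>> {"op": "drive_tool", "data": {
  "rows": [
    {"dx": 0, "dy": -0.8, "dz": 0, "wx": 0, "wy": 0, "wz": 0, "hand": 26},
    {"dx": 0.4, "dy": -1.7, "dz": 0, "wx": 0, "wy": 0, "wz": 0, "hand": 26},
    {"dx": 1, "dy": -2.5, "dz": 0, "wx": 0, "wy": 0, "wz": 0, "hand": 26},
    {"dx": 1.8, "dy": -3.1, "dz": 0, "wx": 0, "wy": 0, "wz": 0, "hand": 26},
    {"dx": 2.6, "dy": -3.6, "dz": 0, "wx": 0, "wy": 0, "wz": 0, "hand": 26},
    {"dx": 3.5, "dy": -3.89, "dz": 0, "wx": 0, "wy": 0, "wz": 0, "hand": 26},
    {"dx": 4.3, "dy": -3.89, "dz": 0, "wx": 0, "wy": 0, "wz": 0, "hand": 26},
    {"dx": 4.57, "dy": -3.89, "dz": 0, "wx": 0, "wy": 0, "wz": 0, "hand": 26},
    {"dx": 4.57, "dy": -3.89, "dz": 0, "wx": 0, "wy": 0, "wz": 0, "hand": 26},
    {"dx": 4.57, "dy": -3.89, "dz": 0, "wx": 0, "wy": 0, "wz": 0, "hand": 26}
  ]
}}

```text
clock: 29.0
eef_pos: [0.4749, 0.1291, 0.1039]
tool_rot: [0.771, 0.636, -0.001, -0.0]
ft_force: [-0.2, -0.5, -0.9]
grip_width: 0.0301
grasp_force: 59.5
```

>>> {"op": "drive_tool", "data": {
  "rows": [
    {"dx": 0, "dy": 0.04, "dz": 0.4, "wx": 0, "wy": 0, "wz": 0, "hand": 26},
    {"dx": 0, "dy": 0.04, "dz": 0.75, "wx": 0, "wy": 0, "wz": 0, "hand": 26},
    {"dx": 0, "dy": 0.04, "dz": 1.0, "wx": 0, "wy": 0, "wz": 0, "hand": 26},
    {"dx": 0, "dy": 0.04, "dz": 1.2, "wx": 0, "wy": 0, "wz": 0, "hand": 26},
    {"dx": 0, "dy": 0.04, "dz": 1.3, "wx": 0, "wy": 0, "wz": 0, "hand": 26},
    {"dx": 0, "dy": 0.04, "dz": 1.3, "wx": 0, "wy": 0, "wz": 0, "hand": 26}
  ]
}}

```text
clock: 29.6
eef_pos: [0.4771, 0.1284, 0.0392]
tool_rot: [0.772, 0.636, -0.001, -0.0]
ft_force: [-0.1, -0.6, -0.3]
grip_width: 0.0297
grasp_force: 59.5
```

>>> {"op": "drive_tool", "data": {
  "rows": [
    {"dx": 0, "dy": 0, "dz": 0.25, "wx": 0, "wy": 0, "wz": 0, "hand": 26},
    {"dx": 0, "dy": 0, "dz": 0.45, "wx": 0, "wy": 0, "wz": 0, "hand": 26},
    {"dx": 0, "dy": 0, "dz": 0.54, "wx": 0, "wy": 0, "wz": 0, "hand": 26},
    {"dx": 0, "dy": 0, "dz": 0.54, "wx": 0, "wy": 0, "wz": 0, "hand": 26},
    {"dx": 0, "dy": 0, "dz": 0.54, "wx": 0, "wy": 0, "wz": 0, "hand": 50},
    {"dx": 0, "dy": 0, "dz": 0.54, "wx": 0, "wy": 0, "wz": 0, "hand": 50},
    {"dx": 0, "dy": 0, "dz": 0.54, "wx": 0, "wy": 0, "wz": 0, "hand": 50},
    {"dx": 0, "dy": 0, "dz": 0.54, "wx": 0, "wy": 0, "wz": 0, "hand": 50},
    {"dx": 0, "dy": 0, "dz": 0, "wx": 0, "wy": 0, "wz": 0, "hand": 50},
    {"dx": 0, "dy": 0, "dz": -0.8, "wx": 0, "wy": 0, "wz": 0, "hand": 50},
    {"dx": 0, "dy": 0, "dz": -1.2, "wx": 0, "wy": 0, "wz": 0, "hand": 50},
    {"dx": 0, "dy": 0, "dz": -1.2, "wx": 0, "wy": 0, "wz": 0, "hand": 50},
    {"dx": 0, "dy": 0, "dz": -1.2, "wx": 0, "wy": 0, "wz": 0, "hand": 50}
  ]
}}

```text
clock: 30.9
eef_pos: [0.4779, 0.1296, 0.1002]
tool_rot: [0.771, 0.636, 0.0, 0.0]
ft_force: [-0.2, 0.1, -1.4]
grip_width: 0.0503
grasp_force: 0.0
```

```bash
python3 chk.py 15 2>/dev/null; python3 - <<'E'
from h import *
for q in ([.627,-.2755,.1],[.627,-.2755,-.0135]): print(go(q,down(1.38)))
E
```

```text
[0.47794536 0.12960661 0.10019303] 0.05033602576082599 [-0.19499227  0.05065467 -1.4029691 ]
[([nan, nan], 0), ([0.6259, -0.2755], 71), ([nan, nan], 0), ([0.4664, 0.3845], 81)]
[([374, 214, 9, 7], 0.5, [0.627, -0.276]), ([233, 249, 9, 10], 0.49, [0.479, 0.127])]
[([nan, nan], 0), ([0.6276, -0.2766], 121), ([nan, nan], 0), ([0.4646, 0.3959], 269)]
[([331, 297, 14, 20], 0.67, [0.632, -0.273])]
mandrel cols dark rows [(191, 195), (192, 156), (193, 135), (194, 121), (195, 115), (196, 113), (197, 108), (198, 108), (199, 108), (200, 76), (201, 45), (202, 36), (203, 38), (204, 35), (205, 24), (206, 31), (207, 31), (208, 67), (209, 160), (210, 201)]
([-7.38, 4.49, -0.03], [-0.03, 0.02, -0.0])
([-7.37, 4.49, 2.24], [-0.03, 0.02, -0.0])
```

>>> {"op": "drive_tool", "data": {
  "rows": [
    {"dx": -1, "dy": 0, "dz": 0, "wx": 0, "wy": 0, "wz": 0, "hand": 50},
    {"dx": -2, "dy": 0.2, "dz": 0, "wx": 0, "wy": 0, "wz": 0, "hand": 50},
    {"dx": -2.9, "dy": 0.6, "dz": 0, "wx": 0, "wy": 0, "wz": 0, "hand": 50},
    {"dx": -3.8, "dy": 1.0, "dz": 0, "wx": 0, "wy": 0, "wz": 0, "hand": 50},
    {"dx": -4.7, "dy": 1.5, "dz": 0, "wx": 0, "wy": 0, "wz": 0, "hand": 50},
    {"dx": -5.5, "dy": 2.1, "dz": 0, "wx": 0, "wy": 0, "wz": 0, "hand": 50},
    {"dx": -6.2, "dy": 2.8, "dz": 0, "wx": 0, "wy": 0, "wz": 0, "hand": 50},
    {"dx": -6.8, "dy": 3.5, "dz": 0, "wx": 0, "wy": 0, "wz": 0, "hand": 50},
    {"dx": -7.3, "dy": 4.3, "dz": 0, "wx": 0, "wy": 0, "wz": 0, "hand": 50},
    {"dx": -7.38, "dy": 4.46, "dz": 0, "wx": 0, "wy": 0, "wz": 0, "hand": 50},
    {"dx": -7.38, "dy": 4.46, "dz": 0.8, "wx": 0, "wy": 0, "wz": 0, "hand": 50},
    {"dx": -7.38, "dy": 4.46, "dz": 1.4, "wx": 0, "wy": 0, "wz": 0, "hand": 50},
    {"dx": -7.38, "dy": 4.46, "dz": 1.8, "wx": 0, "wy": 0, "wz": 0, "hand": 50},
    {"dx": -7.38, "dy": 4.46, "dz": 2.0, "wx": 0, "wy": 0, "wz": 0, "hand": 50},
    {"dx": -7.38, "dy": 4.46, "dz": 2.0, "wx": 0, "wy": 0, "wz": 0, "hand": 50},
    {"dx": -7.38, "dy": 4.46, "dz": 2.0, "wx": 0, "wy": 0, "wz": 0, "hand": 50}
  ]
}}

```text
clock: 32.7
eef_pos: [0.6272, -0.2752, 0.0005]
tool_rot: [0.771, 0.637, 0.0, 0.0]
ft_force: [-0.0, -0.3, 1.0]
grip_width: 0.0497
grasp_force: 0.0
```

Good; lower 13 mm, close, lift.

>>> {"op": "drive_tool", "data": {
  "rows": [
    {"dx": 0, "dy": 0, "dz": 0.15, "wx": 0, "wy": 0, "wz": 0, "hand": 50},
    {"dx": 0, "dy": 0, "dz": 0.26, "wx": 0, "wy": 0, "wz": 0, "hand": 50},
    {"dx": 0, "dy": 0, "dz": 0.26, "wx": 0, "wy": 0, "wz": 0, "hand": 50},
    {"dx": 0, "dy": 0, "dz": 0.26, "wx": 0, "wy": 0, "wz": 0, "hand": 26},
    {"dx": 0, "dy": 0, "dz": 0.26, "wx": 0, "wy": 0, "wz": 0, "hand": 26},
    {"dx": 0, "dy": 0, "dz": 0.26, "wx": 0, "wy": 0, "wz": 0, "hand": 26},
    {"dx": 0, "dy": 0, "dz": 0.26, "wx": 0, "wy": 0, "wz": 0, "hand": 26},
    {"dx": 0, "dy": 0, "dz": 0.26, "wx": 0, "wy": 0, "wz": 0, "hand": 26}
  ]
}}

```text
clock: 33.5
eef_pos: [0.6271, -0.2752, -0.0122]
tool_rot: [0.771, 0.636, 0.0, 0.0]
ft_force: [-1.0, 1.2, 5.2]
grip_width: 0.0314
grasp_force: 59.5
```

>>> {"op": "drive_tool", "data": {
  "rows": [
    {"dx": 0, "dy": 0, "dz": -0.2, "wx": 0, "wy": 0, "wz": 0, "hand": 26},
    {"dx": 0, "dy": 0, "dz": -0.8, "wx": 0, "wy": 0, "wz": 0, "hand": 26},
    {"dx": 0, "dy": 0, "dz": -1.6, "wx": 0, "wy": 0, "wz": 0, "hand": 26},
    {"dx": 0, "dy": 0, "dz": -2.3, "wx": 0, "wy": 0, "wz": 0, "hand": 26},
    {"dx": 0, "dy": 0, "dz": -2.3, "wx": 0, "wy": 0, "wz": 0, "hand": 26},
    {"dx": 0, "dy": 0, "dz": -2.3, "wx": 0, "wy": 0, "wz": 0, "hand": 26}
  ]
}}

```text
clock: 34.1
eef_pos: [0.6276, -0.2755, 0.1036]
tool_rot: [0.771, 0.636, 0.001, 0.001]
ft_force: [0.3, -0.1, -1.2]
grip_width: 0.0314
grasp_force: 59.5
```

```bash
python3 - <<'E'
from h import *
o=bot.get_obs();p=o['eef_pos'];print(p,o['grip_width'],o['ft_force'])
snap('side','s16'); print('core',[(d['extent'],round(d['score'],2)) for d in bot.look_for('side','core0')])
print('pred',proj('side',p+[0,0,.0185]),go([.477,.129,p[2]],down(1.38)))
E
```

```text
[ 0.62762279 -0.27548046  0.10358018] 0.031354328351328044 [ 0.3202851  -0.13605134 -1.16837216]
core [([354.0, 260.9, 15.3, 10.7], 0.7), ([228.1, 162.8, 11.1, 7.2], 0.36)]
pred [333.28496549 269.10158628] ([7.36, -4.45, -0.04], [-0.03, -0.01, -0.0])
```

>>> {"op": "drive_tool", "data": {
  "rows": [
    {"dx": 0.2, "dy": -0.8, "dz": 0, "wx": 0, "wy": 0, "wz": 0, "hand": 26},
    {"dx": 0.6, "dy": -1.6, "dz": 0, "wx": 0, "wy": 0, "wz": 0, "hand": 26},
    {"dx": 1.2, "dy": -2.3, "dz": 0, "wx": 0, "wy": 0, "wz": 0, "hand": 26},
    {"dx": 2.0, "dy": -2.9, "dz": 0, "wx": 0, "wy": 0, "wz": 0, "hand": 26},
    {"dx": 2.9, "dy": -3.4, "dz": 0, "wx": 0, "wy": 0, "wz": 0, "hand": 26},
    {"dx": 3.8, "dy": -3.8, "dz": 0, "wx": 0, "wy": 0, "wz": 0, "hand": 26},
    {"dx": 4.7, "dy": -4.2, "dz": 0, "wx": 0, "wy": 0, "wz": 0, "hand": 26},
    {"dx": 5.6, "dy": -4.4, "dz": 0, "wx": 0, "wy": 0, "wz": 0, "hand": 26},
    {"dx": 6.5, "dy": -4.45, "dz": 0, "wx": 0, "wy": 0, "wz": 0, "hand": 26},
    {"dx": 7.36, "dy": -4.45, "dz": 0, "wx": 0, "wy": 0, "wz": 0, "hand": 26},
    {"dx": 7.36, "dy": -4.45, "dz": 0, "wx": 0, "wy": 0, "wz": 0, "hand": 26},
    {"dx": 7.36, "dy": -4.45, "dz": 0, "wx": 0, "wy": 0, "wz": 0, "hand": 26}
  ]
}}

```text
clock: 35.4
eef_pos: [0.4767, 0.129, 0.1004]
tool_rot: [0.77, 0.637, -0.002, -0.001]
ft_force: [0.3, 0.3, -1.0]
grip_width: 0.0312
grasp_force: 59.5
```

```bash
python3 - <<'E'
from h import *
o=bot.get_obs();p=o['eef_pos'];print(p,o['grip_width'],o['ft_force'])
snap('side','s17'); print('core',[(d['extent'],round(d['score'],2)) for d in bot.look_for('side','core0')])
print('pred',proj('side',p+[0,0,.0185]),go([.477,.129,p[2]],down(1.38)))
E
```

```text
[0.47672903 0.12902937 0.10043818] 0.03119412227974893 [ 0.32843553  0.27795369 -0.97961743]
core [([243.9, 204.5, 10.3, 5.2], 0.59)]
pred [240.18403325 179.38910412] ([0.03, -0.0, 0.01], [-0.03, 0.02, -0.01])
```

>>> {"op": "drive_tool", "data": {
  "rows": [
    {"dx": 0, "dy": 0, "dz": 0.4, "wx": 0, "wy": 0, "wz": 0, "hand": 26},
    {"dx": 0, "dy": 0, "dz": 0.7, "wx": 0, "wy": 0, "wz": 0, "hand": 26},
    {"dx": 0, "dy": 0, "dz": 0.95, "wx": 0, "wy": 0, "wz": 0, "hand": 26},
    {"dx": 0, "dy": 0, "dz": 1.15, "wx": 0, "wy": 0, "wz": 0, "hand": 26},
    {"dx": 0, "dy": 0, "dz": 1.2, "wx": 0, "wy": 0, "wz": 0, "hand": 26},
    {"dx": 0, "dy": 0, "dz": 1.2, "wx": 0, "wy": 0, "wz": 0, "hand": 26}
  ]
}}

```text
clock: 36.1
eef_pos: [0.4775, 0.128, 0.0416]
tool_rot: [0.772, 0.636, -0.001, -0.001]
ft_force: [-1.1, 3.0, -1.6]
grip_width: 0.0315
grasp_force: 59.5
```

>>> {"op": "drive_tool", "data": {
  "rows": [
    {"dx": 0.03, "dy": 0, "dz": 0.15, "wx": 0, "wy": 0, "wz": 0, "hand": 26},
    {"dx": 0.03, "dy": 0, "dz": 0.3, "wx": 0, "wy": 0, "wz": 0, "hand": 26},
    {"dx": 0.03, "dy": 0, "dz": 0.45, "wx": 0, "wy": 0, "wz": 0, "hand": 26},
    {"dx": 0.03, "dy": 0, "dz": 0.45, "wx": 0, "wy": 0, "wz": 0, "hand": 26},
    {"dx": 0.03, "dy": 0, "dz": 0.45, "wx": 0, "wy": 0, "wz": 0, "hand": 50},
    {"dx": 0.03, "dy": 0, "dz": 0.45, "wx": 0, "wy": 0, "wz": 0, "hand": 50},
    {"dx": 0.03, "dy": 0, "dz": 0.45, "wx": 0, "wy": 0, "wz": 0, "hand": 50},
    {"dx": 0.03, "dy": 0, "dz": 0.45, "wx": 0, "wy": 0, "wz": 0, "hand": 50},
    {"dx": 0, "dy": 0, "dz": 0, "wx": 0, "wy": 0, "wz": 0, "hand": 50},
    {"dx": 0, "dy": 0, "dz": -0.8, "wx": 0, "wy": 0, "wz": 0, "hand": 50},
    {"dx": 0, "dy": 0, "dz": -1.5, "wx": 0, "wy": 0, "wz": 0, "hand": 50},
    {"dx": 0, "dy": 0, "dz": -1.5, "wx": 0, "wy": 0, "wz": 0, "hand": 50},
    {"dx": 0, "dy": 0, "dz": -1.5, "wx": 0, "wy": 0, "wz": 0, "hand": 50}
  ]
}}

```text
clock: 37.4
eef_pos: [0.4789, 0.1287, 0.1181]
tool_rot: [0.771, 0.636, 0.001, 0.001]
ft_force: [-0.7, 0.0, -0.4]
grip_width: 0.0499
grasp_force: 0.0
```

```bash
python3 chk.py 18 2>/dev/null; python3 - <<'E'
from h import *
for q in ([.4665,.3845,.11],[.4665,.3845,0]): print(go(q,down(1.38)))
for n in ('top','side'):
  im=bot.camera(n)
  print([(np.round(d['extent']),d['score'],atz(n,*d['extent'][:2],.002)[:2].round(3)) for d in bot.look_for(n,'magnifier')][:2])
E
```

```text
[0.47893542 0.12869862 0.1180852 ] 0.049868806976893595 [-0.72341045  0.03465912 -0.39253052]
[([nan, nan], 0), ([nan, nan], 0), ([nan, nan], 0), ([0.4664, 0.3845], 81)]
[([234, 250, 4, 8], 0.64, [0.476, 0.125]), ([146, 245, 12, 8], 0.49, [0.463, 0.384])]
[([nan, nan], 0), ([nan, nan], 0), ([nan, nan], 0), ([0.4651, 0.401], 218)]
[([243, 200, 11, 7], 0.37, [0.483, 0.163])]
mandrel cols dark rows [(191, 193), (192, 159), (193, 137), (194, 123), (195, 116), (196, 114), (197, 109), (198, 92), (199, 48), (200, 39), (201, 32), (202, 36), (203, 30), (204, 26), (205, 25), (206, 19), (207, 31), (208, 70), (209, 160), (210, 206)]
([4.99, -1.18, 0.11], [-0.03, 0.02, -0.0])
([5.0, -1.17, 2.31], [-0.03, 0.02, -0.0])
[(array([152., 188.,  22.,  47.]), 0.92, array([0.636, 0.397]))]
[(array([283., 162.,  19.,  61.]), 0.68, array([0.669, 0.348])), (array([274., 156.,  25.,   6.]), 0.48, array([0.646, 0.396]))]
```

>>> {"op": "drive_tool", "data": {
  "rows": [
    {"dx": 1, "dy": -0.2, "dz": 0, "wx": 0, "wy": 0, "wz": 0, "hand": 50},
    {"dx": 2, "dy": -0.4, "dz": 0, "wx": 0, "wy": 0, "wz": 0, "hand": 50},
    {"dx": 3, "dy": -0.7, "dz": 0, "wx": 0, "wy": 0, "wz": 0, "hand": 50},
    {"dx": 4, "dy": -1, "dz": 0, "wx": 0, "wy": 0, "wz": 0, "hand": 50},
    {"dx": 4.8, "dy": -1.17, "dz": 0, "wx": 0, "wy": 0, "wz": 0, "hand": 50},
    {"dx": 5, "dy": -1.17, "dz": 0.4, "wx": 0, "wy": 0, "wz": 0, "hand": 50},
    {"dx": 5, "dy": -1.17, "dz": 1.2, "wx": 0, "wy": 0, "wz": 0, "hand": 50},
    {"dx": 5, "dy": -1.17, "dz": 1.8, "wx": 0, "wy": 0, "wz": 0, "hand": 50},
    {"dx": 5, "dy": -1.17, "dz": 2.2, "wx": 0, "wy": 0, "wz": 0, "hand": 50},
    {"dx": 5, "dy": -1.17, "dz": 2.3, "wx": 0, "wy": 0, "wz": 0, "hand": 50},
    {"dx": 5, "dy": -1.17, "dz": 2.3, "wx": 0, "wy": 0, "wz": 0, "hand": 50},
    {"dx": 5, "dy": -1.17, "dz": 2.3, "wx": 0, "wy": 0, "wz": 0, "hand": 50}
  ]
}}

```text
clock: 39.0
eef_pos: [0.469, 0.3857, 0.0032]
tool_rot: [0.771, 0.636, 0.001, -0.0]
ft_force: [0.6, 0.7, 0.2]
grip_width: 0.0497
grasp_force: 0.0
```

```bash
python3 - <<'E'
from h import *
o=bot.get_obs();p=o['eef_pos'];print(p,o['grip_width'],o['ft_force'])
snap('side','s19'); print('core',[(d['extent'],round(d['score'],2)) for d in bot.look_for('side','core0')])
print('pred',proj('side',[.466,.3845,.006]),go([.4665,.3845,-.0125],down(1.38)))
E
```

```text
[0.46901498 0.38567202 0.0031771 ] 0.049727874777340926 [0.62955976 0.73877846 0.19767606]
core [([227.9, 163.3, 9.4, 6.6], 0.57)]
pred [227.55166269 163.63158474] ([-0.04, -0.05, 0.32], [0.02, -0.03, -0.0])
```

>>> {"op": "drive_tool", "data": {
  "rows": [
    {"dx": -0.03, "dy": -0.05, "dz": 0.15, "wx": 0, "wy": 0, "wz": 0, "hand": 50},
    {"dx": -0.03, "dy": -0.05, "dz": 0.32, "wx": 0, "wy": 0, "wz": 0, "hand": 50},
    {"dx": -0.03, "dy": -0.05, "dz": 0.32, "wx": 0, "wy": 0, "wz": 0, "hand": 50},
    {"dx": -0.03, "dy": -0.05, "dz": 0.32, "wx": 0, "wy": 0, "wz": 0, "hand": 26},
    {"dx": -0.03, "dy": -0.05, "dz": 0.32, "wx": 0, "wy": 0, "wz": 0, "hand": 26},
    {"dx": -0.03, "dy": -0.05, "dz": 0.32, "wx": 0, "wy": 0, "wz": 0, "hand": 26},
    {"dx": -0.03, "dy": -0.05, "dz": 0.32, "wx": 0, "wy": 0, "wz": 0, "hand": 26},
    {"dx": -0.03, "dy": -0.05, "dz": 0.32, "wx": 0, "wy": 0, "wz": 0, "hand": 26}
  ]
}}

```text
clock: 39.9
eef_pos: [0.4656, 0.3842, -0.0138]
tool_rot: [0.771, 0.636, 0.0, -0.0]
ft_force: [-0.0, 1.1, 1.0]
grip_width: 0.0322
grasp_force: 59.6
```

>>> {"op": "drive_tool", "data": {
  "rows": [
    {"dx": 0, "dy": 0, "dz": -0.2, "wx": 0, "wy": 0, "wz": 0, "hand": 26},
    {"dx": 0, "dy": 0, "dz": -0.8, "wx": 0, "wy": 0, "wz": 0, "hand": 26},
    {"dx": 0, "dy": 0, "dz": -1.6, "wx": 0, "wy": 0, "wz": 0, "hand": 26},
    {"dx": 0, "dy": 0, "dz": -2.4, "wx": 0, "wy": 0, "wz": 0, "hand": 26},
    {"dx": 0, "dy": 0, "dz": -2.4, "wx": 0, "wy": 0, "wz": 0, "hand": 26},
    {"dx": 0, "dy": 0, "dz": -2.4, "wx": 0, "wy": 0, "wz": 0, "hand": 26}
  ]
}}

```text
clock: 40.5
eef_pos: [0.4662, 0.3848, 0.1081]
tool_rot: [0.771, 0.636, 0.002, -0.0]
ft_force: [-0.6, -0.1, 0.3]
grip_width: 0.0319
grasp_force: 59.6
```

```bash
python3 - <<'E'
from h import *
o=bot.get_obs();p=o['eef_pos'];print(p,o['grip_width'],o['ft_force'])
print(go([.477,.129,p[2]],down(1.38)))
E
```

```text
[0.46624468 0.38475287 0.10812891] 0.03189553165395336 [-0.55069724 -0.12372124  0.25567215]
([-4.98, 1.18, -0.01], [0.03, -0.03, -0.0])
```

>>> {"op": "drive_tool", "data": {
  "rows": [
    {"dx": -1, "dy": 0.2, "dz": 0, "wx": 0, "wy": 0, "wz": 0, "hand": 26},
    {"dx": -2, "dy": 0.5, "dz": 0, "wx": 0, "wy": 0, "wz": 0, "hand": 26},
    {"dx": -3, "dy": 0.7, "dz": 0, "wx": 0, "wy": 0, "wz": 0, "hand": 26},
    {"dx": -4, "dy": 1, "dz": 0, "wx": 0, "wy": 0, "wz": 0, "hand": 26},
    {"dx": -4.8, "dy": 1.18, "dz": 0, "wx": 0, "wy": 0, "wz": 0, "hand": 26},
    {"dx": -4.98, "dy": 1.18, "dz": 0, "wx": 0, "wy": 0, "wz": 0, "hand": 26},
    {"dx": -4.98, "dy": 1.18, "dz": 0, "wx": 0, "wy": 0, "wz": 0, "hand": 26},
    {"dx": -4.98, "dy": 1.18, "dz": 0, "wx": 0, "wy": 0, "wz": 0, "hand": 26}
  ]
}}

```text
clock: 41.3
eef_pos: [0.4756, 0.129, 0.1054]
tool_rot: [0.771, 0.637, -0.0, -0.001]
ft_force: [0.9, -0.7, -0.5]
grip_width: 0.0322
grasp_force: 59.6
```

```bash
python3 - <<'E'
from h import *
o=bot.get_obs();p=o['eef_pos'];print(p,o['grip_width'],o['ft_force'])
im=snap('side','s20'); u,v=proj('side',p+[0,0,.0198]); print('pred',u,v)
# hole: blue pixels surrounded by dark
u0,v0=int(u)-7,int(v)-6
print(im[v0:v0+14,u0:u0+15,2])
print(go([.477,.129,p[2]],down(1.38)))
E
```

```text
[0.47564604 0.12898689 0.10538548] 0.032153966717721805 [ 0.90970286 -0.69004975 -0.48453376]
pred 239.6776941305033 177.80675664914423
[[ 78  85 142 206 229 231 232 231 232 231 231 224 183 128  91]
 [ 76  82 138 204 228 230 229 229 228 228 229 225 196 133  92]
 [ 76  79 128 201 226 219 212 206 202 204 208 211 190 137  94]
 [ 74  77 113 182 196 180 149 127 122 124 134 160 167 127  94]
 [ 73  74  86 128 127 100  67  54  52  52  60  82  95  87  78]
 [ 71  74  56  66  59  44  55  70  68  65  46  36  46  60  77]
 [ 79  81  55  35  35  63 114 140 142 132  88  48  37  52  82]
 [131 103  66  36  34  83 151 181 187 171 117  55  36  56  92]
 [185 140  96  65  35  55  98 129 131 116  73  48  48  90 137]
 [212 186 161 120  76  49  42  56  58  51  48  60  95 152 194]
 [229 226 217 186 139  94  68  64  65  72  93 120 165 207 227]
 [231 231 230 225 203 173 152 146 150 153 168 191 215 230 231]
 [230 232 231 233 228 224 221 219 219 221 225 226 229 231 233]
 [233 231 233 232 231 232 230 232 231 232 231 233 231 230 232]]
([-0.01, 0.03, 0.0], [-0.01, -0.0, 0.02])
```

>>> {"op": "drive_tool", "data": {
  "rows": [
    {"dx": 0, "dy": 0.03, "dz": 0.4, "wx": 0, "wy": 0, "wz": 0, "hand": 26},
    {"dx": 0, "dy": 0.03, "dz": 0.7, "wx": 0, "wy": 0, "wz": 0, "hand": 26},
    {"dx": 0, "dy": 0.03, "dz": 0.95, "wx": 0, "wy": 0, "wz": 0, "hand": 26},
    {"dx": 0, "dy": 0.03, "dz": 1.2, "wx": 0, "wy": 0, "wz": 0, "hand": 26},
    {"dx": 0, "dy": 0.03, "dz": 1.2, "wx": 0, "wy": 0, "wz": 0, "hand": 26}
  ]
}}

```text
clock: 41.85
eef_pos: [0.4758, 0.1295, 0.0441]
tool_rot: [0.77, 0.638, -0.002, -0.001]
ft_force: [-0.1, -0.1, 0.4]
grip_width: 0.0321
grasp_force: 59.6
```

>>> {"op": "drive_tool", "data": {
  "rows": [
    {"dx": 0, "dy": 0, "dz": 0.2, "wx": 0, "wy": 0, "wz": 0, "hand": 26},
    {"dx": 0, "dy": 0, "dz": 0.4, "wx": 0, "wy": 0, "wz": 0, "hand": 26},
    {"dx": 0, "dy": 0, "dz": 0.42, "wx": 0, "wy": 0, "wz": 0, "hand": 26},
    {"dx": 0, "dy": 0, "dz": 0.42, "wx": 0, "wy": 0, "wz": 0, "hand": 50},
    {"dx": 0, "dy": 0, "dz": 0.42, "wx": 0, "wy": 0, "wz": 0, "hand": 50},
    {"dx": 0, "dy": 0, "dz": 0.42, "wx": 0, "wy": 0, "wz": 0, "hand": 50},
    {"dx": 0, "dy": 0, "dz": 0.42, "wx": 0, "wy": 0, "wz": 0, "hand": 50},
    {"dx": 0, "dy": 0, "dz": 0, "wx": 0, "wy": 0, "wz": 0, "hand": 50},
    {"dx": 0, "dy": 0, "dz": -0.8, "wx": 0, "wy": 0, "wz": 0, "hand": 50},
    {"dx": 0, "dy": 0, "dz": -1.3, "wx": 0, "wy": 0, "wz": 0, "hand": 50},
    {"dx": 0, "dy": 0, "dz": -1.3, "wx": 0, "wy": 0, "wz": 0, "hand": 50},
    {"dx": 0, "dy": 0, "dz": -1.3, "wx": 0, "wy": 0, "wz": 0, "hand": 50}
  ]
}}

```text
clock: 43.05
eef_pos: [0.478, 0.1282, 0.1117]
tool_rot: [0.771, 0.636, 0.001, 0.0]
ft_force: [-0.6, 0.0, -0.6]
grip_width: 0.0502
grasp_force: 0.0
```

```bash
python3 chk.py 21 2>/dev/null; python3 - <<'E'
from h import *
im=cv2.imread('pics/side21.png')[:,:,::-1]; b=brass('side',im,proj('side',[.45,-.09,.01]),20); print(b, [atz('side',*x[0],.012) for x in b])
for q in ([.4502,-.0902,.1],[.4502,-.0902,-.0125]): print(go(q,down(1.38)))
E
```

```text
[0.47801976 0.1281612  0.11165264] 0.050235789186415886 [-0.649392    0.04793934 -0.55769411]
[([nan, nan], 0), ([nan, nan], 0), ([nan, nan], 0), ([nan, nan], 0)]
[([250, 226, 77, 100], 0.37, [0.551, 0.086]), ([228, 194, 34, 51], 0.24, [0.64, 0.164])]
[([nan, nan], 0), ([nan, nan], 0), ([nan, nan], 0), ([0.4641, 0.3996], 224)]
[([243, 200, 14, 4], 0.42, [0.484, 0.165])]
mandrel cols dark rows [(191, 196), (192, 156), (193, 135), (194, 124), (195, 114), (196, 95), (197, 64), (198, 39), (199, 35), (200, 32), (201, 32), (202, 26), (203, 23), (204, 20), (205, 25), (206, 23), (207, 30), (208, 72), (209, 160), (210, 198)]
[([247.6, 257.3], [243, 253, 10, 9, 58])] [array([ 0.45079088, -0.09048801,  0.012     ])]
([-4.38, 0.31, 0.2], [-0.03, 0.01, -0.0])
([-4.38, 0.32, 2.45], [-0.03, 0.01, -0.0])
```

>>> {"op": "drive_tool", "data": {
  "rows": [
    {"dx": -1, "dy": 0.1, "dz": 0, "wx": 0, "wy": 0, "wz": 0, "hand": 45},
    {"dx": -2, "dy": 0.2, "dz": 0, "wx": 0, "wy": 0, "wz": 0, "hand": 45},
    {"dx": -3, "dy": 0.3, "dz": 0.2, "wx": 0, "wy": 0, "wz": 0, "hand": 45},
    {"dx": -4, "dy": 0.32, "dz": 0.4, "wx": 0, "wy": 0, "wz": 0, "hand": 45},
    {"dx": -4.38, "dy": 0.32, "dz": 0.6, "wx": 0, "wy": 0, "wz": 0, "hand": 45},
    {"dx": -4.38, "dy": 0.32, "dz": 1.0, "wx": 0, "wy": 0, "wz": 0, "hand": 45},
    {"dx": -4.38, "dy": 0.32, "dz": 1.6, "wx": 0, "wy": 0, "wz": 0, "hand": 45},
    {"dx": -4.38, "dy": 0.32, "dz": 2.1, "wx": 0, "wy": 0, "wz": 0, "hand": 45},
    {"dx": -4.38, "dy": 0.32, "dz": 2.4, "wx": 0, "wy": 0, "wz": 0, "hand": 45},
    {"dx": -4.38, "dy": 0.32, "dz": 2.45, "wx": 0, "wy": 0, "wz": 0, "hand": 45},
    {"dx": -4.38, "dy": 0.32, "dz": 2.45, "wx": 0, "wy": 0, "wz": 0, "hand": 22},
    {"dx": -4.38, "dy": 0.32, "dz": 2.45, "wx": 0, "wy": 0, "wz": 0, "hand": 22},
    {"dx": -4.38, "dy": 0.32, "dz": 2.45, "wx": 0, "wy": 0, "wz": 0, "hand": 22},
    {"dx": -4.38, "dy": 0.32, "dz": 2.45, "wx": 0, "wy": 0, "wz": 0, "hand": 22},
    {"dx": -4.38, "dy": 0.32, "dz": 2.45, "wx": 0, "wy": 0, "wz": 0, "hand": 22}
  ]
}}

```text
clock: 44.75
eef_pos: [0.4521, -0.09, -0.011]
tool_rot: [0.771, 0.637, 0.0, 0.0]
ft_force: [-0.4, 0.4, -0.3]
grip_width: 0.0267
grasp_force: 59.0
```

>>> {"op": "drive_tool", "data": {
  "rows": [
    {"dx": 0, "dy": 0, "dz": -0.2, "wx": 0, "wy": 0, "wz": 0, "hand": 22},
    {"dx": 0, "dy": 0, "dz": -0.8, "wx": 0, "wy": 0, "wz": 0, "hand": 22},
    {"dx": 0, "dy": 0, "dz": -1.6, "wx": 0, "wy": 0, "wz": 0, "hand": 22},
    {"dx": 0, "dy": 0, "dz": -2.4, "wx": 0, "wy": 0, "wz": 0, "hand": 22},
    {"dx": 0, "dy": 0, "dz": -2.4, "wx": 0, "wy": 0, "wz": 0, "hand": 22},
    {"dx": 0, "dy": 0, "dz": -2.4, "wx": 0, "wy": 0, "wz": 0, "hand": 22}
  ]
}}

```text
clock: 45.35
eef_pos: [0.4527, -0.0902, 0.1102]
tool_rot: [0.771, 0.636, 0.001, 0.001]
ft_force: [-0.6, -0.5, -1.0]
grip_width: 0.0265
grasp_force: 59.3
```

```bash
python3 - <<'E'
from h import *
o=bot.get_obs();p=o['eef_pos'];print(p,o['grip_width'],o['ft_force'])
print(go([.477,.129,p[2]],down(1.38)))
E
```

```text
[ 0.4527102  -0.09017808  0.11016532] 0.026498620287515158 [-0.64635964 -0.49033142 -0.98037324]
([4.4, -0.35, -0.0], [0.04, 0.0, -0.0])
```

>>> {"op": "drive_tool", "data": {
  "rows": [
    {"dx": 1, "dy": -0.1, "dz": 0, "wx": 0, "wy": 0, "wz": 0, "hand": 22},
    {"dx": 2, "dy": -0.2, "dz": 0, "wx": 0, "wy": 0, "wz": 0, "hand": 22},
    {"dx": 3, "dy": -0.3, "dz": 0, "wx": 0, "wy": 0, "wz": 0, "hand": 22},
    {"dx": 4, "dy": -0.35, "dz": 0, "wx": 0, "wy": 0, "wz": 0, "hand": 22},
    {"dx": 4.4, "dy": -0.35, "dz": 0, "wx": 0, "wy": 0, "wz": 0, "hand": 22},
    {"dx": 4.4, "dy": -0.35, "dz": 0, "wx": 0, "wy": 0, "wz": 0, "hand": 22},
    {"dx": 4.4, "dy": -0.35, "dz": 0, "wx": 0, "wy": 0, "wz": 0, "hand": 22}
  ]
}}

```text
clock: 46.05
eef_pos: [0.4748, 0.1291, 0.107]
tool_rot: [0.771, 0.637, -0.002, -0.0]
ft_force: [-0.8, -0.1, 0.2]
grip_width: 0.0263
grasp_force: 59.2
```

>>> {"op": "drive_tool", "data": {
  "rows": [
    {"dx": 0, "dy": 0, "dz": 0.3, "wx": 0, "wy": 0, "wz": 0, "hand": 22},
    {"dx": 0, "dy": 0, "dz": 0.6, "wx": 0, "wy": 0, "wz": 0, "hand": 22},
    {"dx": 0, "dy": 0, "dz": 0.85, "wx": 0, "wy": 0, "wz": 0, "hand": 22},
    {"dx": 0, "dy": 0, "dz": 1.1, "wx": 0, "wy": 0, "wz": 0, "hand": 22},
    {"dx": 0, "dy": 0, "dz": 1.2, "wx": 0, "wy": 0, "wz": 0, "hand": 22},
    {"dx": 0, "dy": 0, "dz": 1.2, "wx": 0, "wy": 0, "wz": 0, "hand": 22}
  ]
}}

```text
clock: 46.65
eef_pos: [0.4751, 0.1278, 0.0476]
tool_rot: [0.772, 0.636, -0.001, -0.0]
ft_force: [-0.9, 0.3, -0.4]
grip_width: 0.0263
grasp_force: 59.3
```

>>> {"op": "drive_tool", "data": {
  "rows": [
    {"dx": 0, "dy": 0.03, "dz": 0.12, "wx": 0, "wy": 0, "wz": 0, "hand": 22},
    {"dx": 0, "dy": 0.03, "dz": 0.25, "wx": 0, "wy": 0, "wz": 0, "hand": 22},
    {"dx": 0, "dy": 0.03, "dz": 0.26, "wx": 0, "wy": 0, "wz": 0, "hand": 22},
    {"dx": 0, "dy": 0.03, "dz": 0.26, "wx": 0, "wy": 0, "wz": 0, "hand": 22}
  ]
}}

```text
clock: 47.05
eef_pos: [0.4775, 0.129, 0.0353]
tool_rot: [0.771, 0.637, -0.0, -0.0]
ft_force: [0.5, 0.2, -0.5]
grip_width: 0.0265
grasp_force: 59.3
```

>>> {"op": "drive_tool", "data": {
  "rows": [
    {"dx": 0, "dy": 0, "dz": 0, "wx": 0, "wy": 0, "wz": 0, "hand": 45},
    {"dx": 0, "dy": 0, "dz": 0, "wx": 0, "wy": 0, "wz": 0, "hand": 45},
    {"dx": 0, "dy": 0, "dz": 0, "wx": 0, "wy": 0, "wz": 0, "hand": 45},
    {"dx": 0, "dy": 0, "dz": 0, "wx": 0, "wy": 0, "wz": 0, "hand": 45},
    {"dx": 0, "dy": 0, "dz": -0.5, "wx": 0, "wy": 0, "wz": 0, "hand": 45},
    {"dx": 0, "dy": 0, "dz": -1.3, "wx": 0, "wy": 0, "wz": 0, "hand": 45},
    {"dx": 0, "dy": 0, "dz": -1.6, "wx": 0, "wy": 0, "wz": 0, "hand": 45},
    {"dx": 0, "dy": 0, "dz": -1.6, "wx": 0, "wy": 0, "wz": 0, "hand": 45},
    {"dx": 0, "dy": 0, "dz": -1.6, "wx": 0, "wy": 0, "wz": 0, "hand": 45}
  ]
}}

```text
clock: 47.95
eef_pos: [0.4776, 0.129, 0.1153]
tool_rot: [0.771, 0.636, 0.0, 0.0]
ft_force: [-1.3, -0.2, -0.6]
grip_width: 0.0448
grasp_force: 0.0
```

```bash
python3 - <<'E'
from h import *
o=bot.get_obs();p=o['eef_pos'];print(p)
im=snap('side','s22'); print(brass('side',im,proj('side',jw(0,0,.05)),15),proj('side',jw(0,0,.051)))
t=jw(.108,-.115,.055);print(t,go([t[0],t[1],.107],down(1.38)))
c=cv2.resize(im[165:225,215:295],(640,480),interpolation=cv2.INTER_CUBIC);cv2.imwrite('pics/c22.png',c[:,:,::-1])
E
```

```text
[0.47757533 0.12904859 0.11531013]
[([242.6, 197.6], [239, 194, 8, 7, 44])] [242.16155956 196.03141491]
[ 0.56233768 -0.00432725  0.057     ] ([-2.29, 2.18, 0.15], [-0.02, 0.01, -0.0])
```

View pics/c22.png

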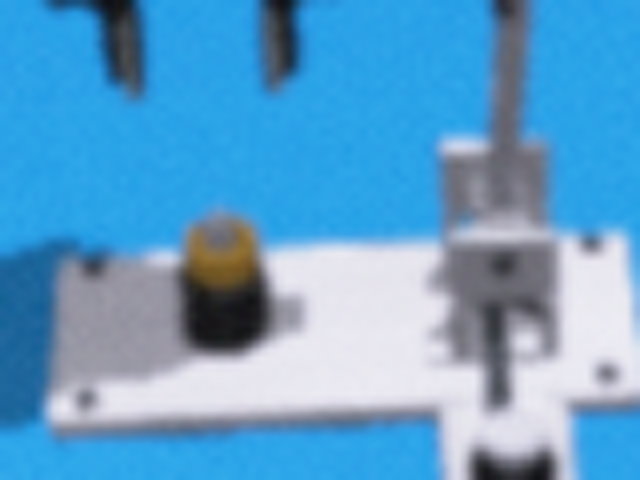

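>>> {"op": "drive_tool", "data": {
  "rows": [
    {"dx": -1, "dy": 0, "dz": 0, "wx": 0, "wy": 0, "wz": 0, "hand": 5},
    {"dx": -2, "dy": 0.2, "dz": 0, "wx": 0, "wy": 0, "wz": 0, "hand": 5},
    {"dx": -2.29, "dy": 1.0, "dz": 0, "wx": 0, "wy": 0, "wz": 0, "hand": 5},
    {"dx": -2.29, "dy": 1.8, "dz": 0, "wx": 0, "wy": 0, "wz": 0, "hand": 5},
    {"dx": -2.29, "dy": 2.18, "dz": 0, "wx": 0, "wy": 0, "wz": 0, "hand": 5},
    {"dx": -2.29, "dy": 2.18, "dz": 0.5, "wx": 0, "wy": 0, "wz": 0, "hand": 5},
    {"dx": -2.29, "dy": 2.18, "dz": 1.0, "wx": 0, "wy": 0, "wz": 0, "hand": 5},
    {"dx": -2.29, "dy": 2.18, "dz": 1.2, "wx": 0, "wy": 0, "wz": 0, "hand": 5},
    {"dx": -2.29, "dy": 2.18, "dz": 1.2, "wx": 0, "wy": 0, "wz": 0, "hand": 5},
    {"dx": -2.29, "dy": 2.18, "dz": 1.2, "wx": 0, "wy": 0, "wz": 0, "hand": 5}
  ]
}}

```text
clock: 49.0
eef_pos: [0.5628, -0.004, 0.0554]
tool_rot: [0.771, 0.637, -0.0, -0.0]
ft_force: [-0.3, -0.1, 1.3]
grip_width: 0.0049
grasp_force: 0.0
```

```bash
python3 - <<'E'
from h import *
o=bot.get_obs();p=o['eef_pos'];print(p,o['ft_force'])
im=snap('side','s23')
# pad location in side image: bright disc near projection
print(proj('side',[.5623,-.0043,.057]), [(d['extent'],d['score']) for d in bot.look_for('side','trigger_pad')][:3], proj('side',p+[0,0,.0185]))
c=cv2.resize(im[170:230,245:325],(640,480),interpolation=cv2.INTER_CUBIC);cv2.imwrite('pics/c23.png',c[:,:,::-1])
E
```

```text
[ 0.56283942 -0.0039726   0.05543231] [-0.31903747 -0.05199544  1.31491814]
[278.47098871 218.31191039] [([279.0, 219.8, 9.6, 10.2], 0.47), ([257.2, 214.9, 75.2, 42.6], 0.35)] [278.56162488 213.94428998]
```

>>> {"op": "drive_tool", "data": {
  "rows": [
    {"dx": 0, "dy": 0, "dz": 0.15, "wx": 0, "wy": 0, "wz": 0, "hand": 5},
    {"dx": 0, "dy": 0, "dz": 0.3, "wx": 0, "wy": 0, "wz": 0, "hand": 5},
    {"dx": 0, "dy": 0, "dz": 0.38, "wx": 0, "wy": 0, "wz": 0, "hand": 5},
    {"dx": 0, "dy": 0, "dz": 0.38, "wx": 0, "wy": 0, "wz": 0, "hand": 5}
  ]
}}

```text
clock: 49.5
eef_pos: [0.5631, -0.004, 0.0367]
tool_rot: [0.771, 0.636, 0.0, 0.0]
ft_force: [0.1, 0.7, 0.9]
grip_width: 0.0052
grasp_force: 0.7
```

>>> {"op": "drive_tool", "data": {
  "rows": [
    {"dx": 0, "dy": 0, "dz": 0.05, "wx": 0, "wy": 0, "wz": 0, "hand": 5},
    {"dx": 0, "dy": 0, "dz": 0.1, "wx": 0, "wy": 0, "wz": 0, "hand": 5},
    {"dx": 0, "dy": 0, "dz": 0.14, "wx": 0, "wy": 0, "wz": 0, "hand": 5},
    {"dx": 0, "dy": 0, "dz": 0.14, "wx": 0, "wy": 0, "wz": 0, "hand": 5},
    {"dx": 0, "dy": 0, "dz": 0.14, "wx": 0, "wy": 0, "wz": 0, "hand": 5}
  ]
}}

```text
clock: 50.0
eef_pos: [0.5632, -0.0041, 0.0297]
tool_rot: [0.771, 0.636, 0.0, 0.0]
ft_force: [0.4, -0.2, 4.7]
grip_width: 0.0053
grasp_force: 2.1
```

```bash
cat > arm.py <<'E'
from h import *
import sys
a=cv2.imread('pics/s23.png').astype(int); b=bot.camera('side')[:,:,::-1]; cv2.imwrite(f'pics/{sys.argv[1]}.png',b)
d=np.abs(a-b).max(2); print('upright region',(d[140:190,265:285]>50).sum(),'over mandrel',(d[180:205,225:270]>50).sum(), 'brass',brass('side',b[:,:,::-1].copy(),proj('side',jw(0,0,.05)),15))
print([(np.round(x['extent']),round(x['score'],2)) for x in bot.look_for('side','clamp_arm')][:2])
E
python3 arm.py s24
```

```text
upright region 288 over mandrel 486 brass [([242.6, 198.7], [239, 197, 8, 5, 30])]
[(array([245., 184.,  42.,  28.]), 0.87)]
```

>>> {"op": "drive_tool", "data": {
  "rows": [
    {"dx": 0, "dy": 0, "dz": -0.3, "wx": 0, "wy": 0, "wz": 0, "hand": 5},
    {"dx": 0, "dy": 0, "dz": -1, "wx": 0, "wy": 0, "wz": 0, "hand": 5},
    {"dx": -0.5, "dy": -0.5, "dz": -1.8, "wx": 0, "wy": 0, "wz": 0, "hand": 5},
    {"dx": -1.3, "dy": -1, "dz": -2.5, "wx": 0, "wy": 0, "wz": 0, "hand": 5},
    {"dx": -2, "dy": -1.5, "dz": -3, "wx": 0, "wy": 0, "wz": 0, "hand": 5},
    {"dx": -2, "dy": -1.5, "dz": -3, "wx": 0, "wy": 0, "wz": 0, "hand": 5},
    {"dx": -2, "dy": -1.5, "dz": -3, "wx": 0, "wy": 0, "wz": 0, "hand": 5},
    {"dx": -2, "dy": -1.5, "dz": -3, "wx": 0, "wy": 0, "wz": 0, "hand": 5},
    {"dx": -2, "dy": -1.5, "dz": -3, "wx": 0, "wy": 0, "wz": 0, "hand": 5}
  ]
}}

```text
clock: 51.0
eef_pos: [0.4703, -0.0871, 0.1779]
tool_rot: [0.771, 0.637, -0.001, -0.001]
ft_force: [0.4, -0.9, 0.2]
grip_width: 0.0049
grasp_force: 0.0
```

```bash
python3 arm.py s25; python3 chk.py 25 2>/dev/null | tail -3; python3 - <<'E'
from h import *
print('handle pred',proj('side',handle(0.01)),proj('side',handle(-.27)))
b=cv2.imread('pics/s25.png')[:,:,::-1].max(2); print(b[166:212:2,216:276:3])
E
```

```text
upright region 831 over mandrel 797 brass [([241.0, 198.9], [239, 197, 6, 5, 19])]
[(array([256., 183.,  65.,  29.]), 0.58)]
[([nan, nan], 0), ([nan, nan], 0), ([nan, nan], 0), ([0.4797, 0.3854], 165)]
[]
mandrel cols dark rows [(191, 20), (192, 17), (193, 20), (194, 21), (195, 26), (196, 22), (197, 26), (198, 33), (199, 34), (200, 37), (201, 29), (202, 26), (203, 23), (204, 22), (205, 24), (206, 22), (207, 28), (208, 72), (209, 163), (210, 230)]
handle pred [225.62409018 173.80611783] [226.2479358  185.09795903]
[[233 233 232 234 233 165  24  26  21  26  25  22  17  25  22  24  95 232
  234 234]
 [232 233 233 208 227 113  24  21  24  22  22  24  21  24  24  27  38 223
  234 234]
 [233 232 232  72 182  75  27  19  20  25  27  27  27  25  24  22  29 189
  232 229]
 [231 234 229  54 173  56  23  21  24  22  23  24  25  21  24  20  22 100
  183 138]
 [233 232 216  45  68  30  22  21  24  26  26  22  25  29  20  21  33  47
   90  91]
 [233 232 179  62  48  43  30  26  20  35  21  24  23  26  18  23 129  53
   52  68]
 [234 235 166  45  49  64 104  25  27  28  23  20  26  20  22  54 212  
[... 674 characters left out ...]
 141 174
  173 220]
 [234 233 195 114 155 164 160 110  84  37  34 106  70  25 181 191 203 206
  163 130]
 [234 233 195 119 209 235 235 157  92  53  63 147 119  39 236 238 239 237
  161 118]
 [234 235 201 175 235 239 237 159  76  69  58 139 117  37 224 224 223 222
  187 121]
 [235 234 193 202 226 228 202 133  29  31  52 100 114  45 162 165 167 163
  157 126]
 [235 234 179 184 224 232 233 147  24  32  46 120 130  56 165 166 166 165
  152 137]
 [235 234 181 218 239 238 238 136  28  27  40 127 135 161 187 168 172 175
  162 136]
 [234 234 182 211 229 208 190 168  80  72 110 166 189 209 206 203 229 229
  226 141]
 [235 236 227 220 236 233 235 234 232 230 235 240 240 240 241 241 241 239
  218 196]]
```

>>> {"op": "drive_tool", "data": {
  "rows": [
    {"dx": -3.5, "dy": 0, "dz": -1, "wx": 0, "wy": 0, "wz": 0, "hand": 5},
    {"dx": -3.5, "dy": 0, "dz": -1, "wx": 0, "wy": 0, "wz": 0, "hand": 5},
    {"dx": -3.5, "dy": -2, "dz": -1, "wx": 0, "wy": 0, "wz": 0, "hand": 5},
    {"dx": -3.5, "dy": -2, "dz": -1, "wx": 0, "wy": 0, "wz": 0, "hand": 5},
    {"dx": -4.5, "dy": -3, "dz": -1, "wx": 0, "wy": 0, "wz": 0, "hand": 5},
    {"dx": -4.5, "dy": -3, "dz": -1, "wx": 0, "wy": 0, "wz": 0, "hand": 5},
    {"dx": -4.5, "dy": -3, "dz": -1, "wx": 0, "wy": 0, "wz": 0, "hand": 5}
  ]
}}

```text
clock: 52.0
eef_pos: [0.2763, -0.2829, 0.2301]
tool_rot: [0.774, 0.633, -0.001, 0.0]
ft_force: [0.9, -0.3, -0.3]
grip_width: 0.0048
grasp_force: 0.0
```

```bash
python3 arm.py s26; python3 chk.py 26 2>/dev/null; python3 - <<'E'
from h import *
b=cv2.imread('pics/s26.png')
import sys
g=b.max(2); print(g[166:212:2,218:276:2])
for th in (-.1,0,.1): print(th,proj('side',handle(th)))
for n in('top','side'):
  for t in('flux_jar','tweezers','circuit_board','magnifier'):
    print(n,t,[(np.round(d['extent']).tolist(),round(d['score'],2)) for d in bot.look_for(n,t)][:2])
E
```

```text
upright region 937 over mandrel 551 brass [([242.5, 198.9], [239, 197, 8, 5, 32])]
[(array([257., 185.,  66.,  32.]), 0.82)]
[ 0.27985199 -0.28109205  0.22973579] 0.004690017478104685 [-0.58683224 -0.45724544 -0.38208782]
[([nan, nan], 0), ([nan, nan], 0), ([nan, nan], 0), ([nan, nan], 0)]
[([150, 185, 22, 47], 0.36, [0.644, 0.404])]
[([nan, nan], 0), ([nan, nan], 0), ([nan, nan], 0), ([0.461, 0.4002], 45)]
[]
mandrel cols dark rows [(191, 162), (192, 167), (193, 190), (194, 200), (195, 143), (196, 83), (197, 63), (198, 76), (199, 81), (200, 48), (201, 30), (202, 25), (203, 20), (204, 20), (205, 22), (206, 23), (207, 29), (208, 71), (209, 161), (210, 230)]
[[235 234 233 233 234 234 233 233 234 233 233 233 234 233 233 234 234 233
  234 233 232 232 233 234 233 233 234 234 234]
 [232 232 233 219 205 226 234 234 233 233 234 233 233 234 234 234 233 234
  233 235 233 234 234 233 232 234 234 233 232]
 [233 233 233 158  42 186 233 232 234 234 233 232 234 233 234 232 233 232
  234 234 234 234 233 233 234 233 233 234 233]
 [234 234 229 126  35 197 232 234 234 234 234 233 233 234 234 235 233 23
[... 2303 characters left out ...]
241 240 240 241 241 240 241 230 219 195 192]]
-0.1 [225.39475637 178.30215794]
0 [225.5772757  174.21621113]
0.1 [226.28160792 170.11600537]
top flux_jar []
top tweezers [([349.0, 241.0, 9.0, 11.0], 0.46), ([409.0, 254.0, 3.0, 37.0], 0.44)]
top circuit_board [([339.0, 177.0, 20.0, 20.0], 0.64)]
top magnifier [([149.0, 186.0, 25.0, 46.0], 0.75), ([241.0, 236.0, 92.0, 84.0], 0.21)]
side flux_jar [([291.0, 282.0, 11.0, 23.0], 0.45), ([259.0, 201.0, 74.0, 72.0], 0.18)]
side tweezers [([303.0, 347.0, 47.0, 17.0], 0.77), ([292.0, 282.0, 17.0, 20.0], 0.57)]
side circuit_board [([354.0, 261.0, 23.0, 10.0], 0.69)]
side magnifier [([354.0, 261.0, 26.0, 15.0], 0.74), ([273.0, 153.0, 33.0, 13.0], 0.66)]
```

```bash
python3 -c "
from workcell import bot
print(bot.job_done())"
```

```text
the job is handed in; nothing more can be done
None
```

The job is handed in: all four cores are on the mandrel with the brass collar on top, and the cocked arm was released by the trigger and reads about 0.01 rad, where four cores should put it. The bystander things look unmoved in the last pictures.

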